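# Hang a stone sample carrier on the drying rail

## Task

Take the carrier with the red marble sample out of the slotted rack, bring its hook over the lip of the drying rail at the open loading end and let it down, without releasing it, until it sits in the channel and the rail carries it; then slide it along under the keeper strip up to the rubber buffer of the yellow stop and let go. Put it on gently: do not drop it onto the rail or force it against the rail or the stop, and leave the other two carriers standing in the rack.

Things in the scene. Friction and masses are not known exactly. Their poses are not given: they have to be found in the camera images.
- carrier_red_tab (a point): Grip centre of the lifting tab on the carrier to hang: dark red marble sample in an aluminium C-hook, rigid, about 0.6 kg, 244 mm tall. Tab with a red grip sleeve, 30 mm wide (y), 10 mm thick (x), reaches 14 mm above and 34 mm below this point. Grip it across the 30 mm, from above. z up, y along the sample's width, x the way the nose points (at the start roughly away from the robot).
- carrier_red_hook (a point): Same axes. Middle of the underside of the red carrier's hook top plate, the face that rests on the lip: 9.5 mm in x from the tab point and 40 mm below it. Plate 40 mm wide (y), 25 mm deep (x), 6 mm thick. The shank (6 mm thick) goes down at its -x edge, the nose (6 mm thick) 12 mm down at its +x edge; the throat between them is 13 mm wide, this point in its middle.
- carrier_red_foot (a point): Same axes. Middle of the lower edge of the red sample, 190 mm below the hook point. The sample is 110 mm wide and high, 12 mm thick; its clamp bar, 116 mm wide and 26 mm thick, has its top 68 mm below the hook point, leaving the C open between. At the start the foot stands in a rack slot 40 mm deep: lift straight up 50 mm or more to clear the slot.
- carrier_white_tab (a point): Tab point of an identical carrier with a white marble sample and white tab, standing in another slot of the rack. Leave it there.
- carrier_grey_tab (a point): Tab point of an identical carrier with a dark grey stone sample and tab, standing in another slot of the rack. Leave it there.
- rack: Fixed wooden rack, base 225 x 120 mm, 15 mm thick, with three slots along y at x = -75, 0, +75 mm, each 16 mm wide between battens that reach 55 mm above the bench. Any carrier can be in any slot. Origin: centre of its underside.
- stand: Fixed stand of the drying rail: drip tray 200 x 420 mm, 12 mm high, two grey posts (250 mm high, 76 mm behind the lip). Origin: on the bench below the middle of the lip; y along the rail towards the stop, x square to it, away from the robot, z up. The rail, 380 mm long, is clamped to the posts and does not move; the top of its lip is at z = 225 to 243 mm, which is not reported.
- loading_place (a point): Axes of the stand. Middle of the open loading end, at y = -95 mm of the stand, in the lip's mid-plane, 225 mm above the bench: the lowest the lip's top can be. The lip is really 0 to 18 mm higher: lower the hook with its point over this one until the rail is felt to take the weight. The channel is open from above 95 mm to the -y side of this point and 55 mm to the +y side.
- rail_section (a point): Axes of the stand. On the lip's mid-plane at mid-length, 225 mm above the bench. Lip 5 mm thick; behind it (+x) a channel 15 mm wide and deep, then a back wall 11 mm higher than the lip. The rail's underside is 20 mm below the lip's top. A keeper strip covers the channel from y = -37 to +125 mm, 11 to 14 mm above the lip (flared start 19 mm); hooks slide under it, 5 mm free.
- stop_place (a point): Axes of the stand. In the lip's mid-plane, 225 mm above the bench, at y = +116 mm of the stand: the hook point is here (but up to 18 mm higher) when the hook's +y edge touches the black rubber buffer of the yellow stop, whose face is 20 mm further in y. The stop is fixed to the rail.
Not all that is in view belongs to the job. Leave any orange look-alike of the part that bears carrier_red_tab alone.

How it is judged:
On the way:
1. the red carrier's hook is behind the lip at the loading end and rests on the rail (at least 2 N) while still held in the gripper (contact force between carrier_red and stand above 2 N and contact force between the fingers and carrier_red above 1 N and x of carrier_red_tab in the frame of stand between -0.0145 and -0.0045 m and z of carrier_red_tab in the frame of stand below 0.2865 m and y of carrier_red_tab in the frame of stand below -0.04 m), for 0.2 s.
At the end, for the whole second after the job is handed in: The red carrier hangs still and upright (within 0.06 rad) on the rail, released, its nose in the channel behind the lip (within 6 mm), square to the rail within 0.1 rad, within 3 mm of the stop's buffer; the other two carriers still stand in the rack (y of carrier_red_tab in the frame of stand above 0.113 m and x of carrier_red_tab in the frame of stand between -0.0155 and -0.0035 m and z of carrier_red_tab in the frame of stand between 0.261 and 0.2865 m and angle between carrier_red_tab's own z axis and vertical below 0.06 rad and angle between the x axis of carrier_red_tab and the x axis of stand, either way round below 0.1 rad and contact force between carrier_red and stand above 3 N and linear speed of carrier_red below 0.02 m/s and angle between each of carrier_white_tab, carrier_grey_tab's own z axis and vertical below 0.2 rad); the robot touches nothing.
It fails at once if the red carrier is pressed, knocked or dropped against the rail, its stop or its stand with more than 20 N (contact force between carrier_red and stand above 20 N).
It fails at once if another carrier is shifted by more than 20 mm (distance of any of carrier_white_tab, carrier_grey_tab from where it was at the start of the episode above 0.02 m).
It also fails if it takes over 64 s, if anything falls off the work surface, if the arm or the gripper's body presses on something with over 40 N, if the wrist force passes 120 N, or if a joint passes its speed limit or range.

## Robot

A 7-joint arm with a two-finger parallel gripper is mounted at the origin on the work surface. World frame = base frame: x ahead of the robot, y to its left, z up, the work surface at z = 0. Lengths are in m, angles in rad, forces in N, time in s.
With the tool pointing down it reaches from about 0.35 to 0.775 m from the base axis. Payload 3.1 kg.
Tool frame: the origin (TCP) lies at the very end of the fingers, on their centre line; the grasp point (between the pads) lies behind it (arm.pinch_z is the x of the grasp point in the tool frame, in m); x points along the fingers, z is the direction in which the jaws open and shut, and the axes are right-handed (so a half turn about x gives the same grasp; the last joint's range is limited). The gripper opens to 85 mm and grips with 20 to 120 N. Pads are 22 mm wide; open, the fingers measure 114 mm over their backs; the gripper's body (76 mm by 85 mm) begins 54 mm behind the grasp point. The pads swing forward as they close: fully open they stand 13 mm farther back than shut.
Start: joints at [1.212, 0.311, 0.014, 1.512, -0.004, 1.319, -0.027], TCP at [0.171, -0.523, 0.231] pointing down, gripper open.
Joint ranges: [-2.7, 2.7], [-0.3, 1.91], [-1.27, 1.3], [0.12, 2.57], [-1.44, 4.58], [0.2, 2.03], [-3.05, 3.05]. Speed limits (rad/s): [2.79, 2.79, 3.14, 3.14, 3.14, 3.14, 3.14].

## Interface

Orientations are given as a rotation vector (axis times angle).
In Python, from plant import arm gives the robot as it stands.
- The arm moves only by the tool send_rows, never from a script. Its argument "deltas" is one flat list of numbers, 7 for each row, row after row: the shift along the tool's x, y, z as a fraction of full scale, then the turn, a rotation vector about the tool's x, y, z as a fraction of full scale, then the closure, from -1 (fully open) to 1 (shut). In form: [x, y, z, rx, ry, rz, hand, x, y, z, rx, ry, rz, hand, ...]. A call has 1 to 12 rows; each row shifts and turns the commanded pose from where the row before left it, along the tool's axes as they then stand; what a row does not reach is not made up. Full scale, the value 1, is 150 mm for a shift and pi/4 rad for a turn. A row lasts 1/12 s, in which the tool goes at most 41.7 mm and 7.16 degrees, less where a joint would pass 70% of its speed; a pose out of reach is approached as far as the arm can. A call with a number of a shift or a turn outside -1 to 1 is refused whole. A call with a gripper value outside its range is refused whole. The fingers move at their own pace and stop on an object; "grip_force" is the grip in N (left out, the last holds). Time passes only in rows, so rows that do not move let the fingers close. It gives the time, the measured TCP pose, the force and the opening at its end, in the units of the state.
- arm.sense(): the state, without advancing time (a new reading comes with each control period).
- arm.snapshot(name): name is "scene" or "top" or "wrist"; returns a dict with "frame" (480x640x3 uint8, red, green, blue), "vertical_fov" (degrees; the focal length in pixels is half the picture's height over the tangent of half this angle, whatever the lens; pixels are square), "cx", "cy" (the principal point, pixels), "T" (4x4, takes a point from camera to world coordinates); the wrist camera has in their place "tool_from_camera" (4x4, takes a point from camera to tool coordinates, whose origin is the TCP and whose axes are the tool frame's). Camera axes: x right, y up, looking along -z (the intrinsics and any distortion apply to the point x, -y, -z); pixel columns grow to the right and rows downward; lengths in m; the calibration is good to about 2 mm. A picture is of the moment at which its call begins: read the wrist's pose just before it. There is no depth.
- arm.hand_in(): hands the job in, once; it reports no verdict.
Trained networks look in the newest picture that a camera, given by its name, has taken for a name from the list of things; names that differ only in an ending like _2 or _b are one class to them, and where a whole thing is asked for, a point or a joint stands for the part that bears it (a point fixed in the world has none). Each returns a list of dicts, best first, with "p" (0 to 1); they miss things now and then, are a little off and sometimes report something else, mostly with a low value. They report only what shows in the picture. A call takes as long as a camera call. They do not tell look-alikes from the thing itself.
- arm.search_frame(camera, query): "box" ([left, top, width, height] as shares, 0 to 1, of the picture: columns of its width, rows of its height, round what is visible of it).
- arm.silhouettes(camera, query): "region" (480x640 bool, what is visible of it) and "box" ([left, top, width, height] as shares, 0 to 1, of the picture: columns of its width, rows of its height, round what is visible of it).
- arm.spot_point(camera, query): "xy" ([column, row] as shares, 0 to 1, of the picture: columns of its width, rows of its height: a listed point, or the origin of a listed thing).
The state is a dict: "t": time; "qpos": joint angles; "dq": joint speeds; "joint_torque": joint torques, N m; "tool_pos": TCP position; "ee_rot": TCP orientation; "force": force on the tool from outside, world axes, zero at the start; "ft_torque": the same for the moment, N m; "finger_gap": finger opening in m.
Only numpy, scipy, OpenCV 4.12 (cv2) and the standard library are available. Lean on these libraries where they do the work, as an engineer would, in place of code of your own. Each camera call takes 0.05 s, during which the arm holds its last target.

## Working session

There is one attempt and no reset: what is moved stays moved. The work goes in short steps, Python scripts to look and compute and a tool call to move; the robot and the scene stay as the last step left them, time stands still between calls to the robot, and variables do not carry over. Pictures are saved under pics/ and viewed, and the job is handed in when it is done.

Besides the shell and the picture viewer there is one more tool, called after "Request:" by a JSON object that holds its "op" and its "data". send_rows: Moves the arm, as the interface text tells. Shift numbers are shares of 150 mm and turn numbers shares of pi/4 rad, none past 1 either way. Its arguments: {"type":"object","properties":{"deltas":{"type":"array","items":{"type":"number"}},"grip_force":{"type":"number"}},"required":["deltas"]}

```bash
ls; mkdir -p pics
cat > h.py <<'E'
import numpy as np,cv2
from plant import arm
from scipy.spatial.transform import Rotation as R
def save(s,n,crop=None,k=1):
    f=s["frame"]
    if crop: l,t,w,h=crop; f=f[t:t+h,l:l+w]
    f=cv2.resize(f,None,fx=k,fy=k,interpolation=cv2.INTER_CUBIC)
    cv2.imwrite("pics/"+n,f[:,:,::-1])
def ray(s,px,T=None):
    T=s["T"] if T is None else T
    f=240/np.tan(np.radians(s["vertical_fov"])/2)
    d=np.array([(px[0]-s["cx"])/f,-(px[1]-s["cy"])/f,-1])
    d=T[:3,:3]@d
    return T[:3,3],d/np.linalg.norm(d)
def tri(rs):
    A=np.zeros((3,3));b=np.zeros(3)
    for o,d in rs:
        P=np.eye(3)-np.outer(d,d);A+=P;b+=P@o
    x=np.linalg.solve(A,b)
    return x,[np.linalg.norm((np.eye(3)-np.outer(d,d))@(x-o)) for o,d in rs]
E
python3 - <<'E'
from h import *
st=arm.sense();print(st, arm.pinch_z)
for c in ["scene","top","wrist"]:
    s=arm.snapshot(c);save(s,c+"0.png")
    print(c,{k:v for k,v in s.items() if k!="frame"})
    for q in ["carrier_red_tab","carrier_red_hook","carrier_red_foot","carrier_white_tab","carrier_grey_tab","rack","stand","loading_place","rail_section","stop_place"]:
        print(q,[(np.round(np.array(d["xy"])*[640,480],1),round(d["p"],2)) for d in arm.spot_point(c,q)])
E
```

```text
pics
{'t': 0.0, 'qpos': array([ 1.21229727,  0.31173641,  0.01400894,  1.51307504, -0.00441321,
        1.31916368, -0.02720407]), 'dq': array([-0.00095052, -0.00044611,  0.00077501,  0.00021305, -0.00103426,
       -0.00013116, -0.00168017]), 'joint_torque': array([-5.57973055e-05, -3.79920888e+01,  1.45964320e-01, -2.30592299e+01,
        1.22535008e-02,  1.34958987e-02, -2.29326105e-06]), 'tool_pos': array([ 0.17112077, -0.52193895,  0.23020793]), 'ee_rot': array([ 0.97405782,  1.34460449, -0.97189083]), 'force': array([ 0.23640744,  0.2977504 , -0.11138996]), 'ft_torque': array([-0.01067963, -0.01073759,  0.00328094]), 'finger_gap': 0.08526022608483458} -0.0187
scene {'vertical_fov': 56.78852376683078, 'cx': 318.9006418339543, 'cy': 241.61365253321074, 'T': array([[-0.82964948, -0.4419592 ,  0.34110673,  0.76973819],
       [ 0.55826852, -0.66140545,  0.50087833,  0.39959852],
       [ 0.00424206,  0.60598259,  0.79546659,  0.86971831],
       [ 0.        ,  0.        ,  0.        ,  1.        ]])}
carrier_red_tab [(array([324.2, 116.4]), 0.85), (array([264.5, 129.3]), 0.64)]
car
[... 1206 characters left out ...]
ction [(array([220.8, 173.6]), 0.87)]
stop_place [(array([159.5, 165.9]), 0.87)]
wrist {'vertical_fov': 61.94649943231454, 'cx': 319.77484918044405, 'cy': 246.50646630134315, 'tool_from_camera': array([[-5.00092947e-04,  3.20551574e-01, -9.47230932e-01,
        -1.41888250e-01],
       [-4.93032234e-04,  9.47230856e-01,  3.20551809e-01,
         8.35066167e-02],
       [ 9.99999753e-01,  6.27321081e-04, -3.15661212e-04,
        -2.08543612e-04],
       [ 0.00000000e+00,  0.00000000e+00,  0.00000000e+00,
         1.00000000e+00]])}
carrier_red_tab []
carrier_red_hook []
carrier_red_foot []
carrier_white_tab []
carrier_grey_tab []
rack []
stand []
loading_place []
rail_section []
stop_place []
```

View pics/scene0.png

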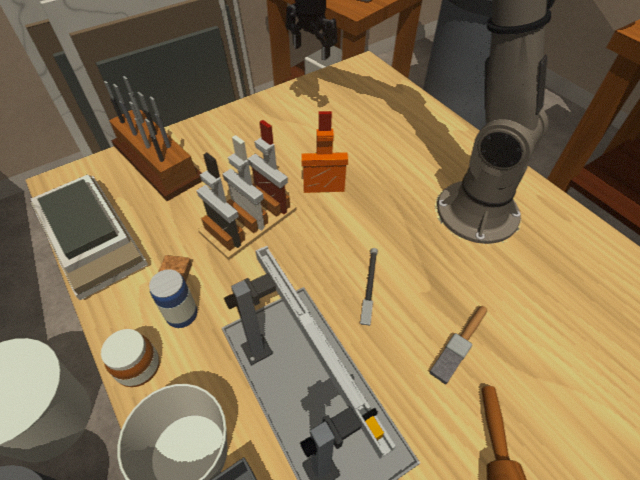

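View pics/top0.png

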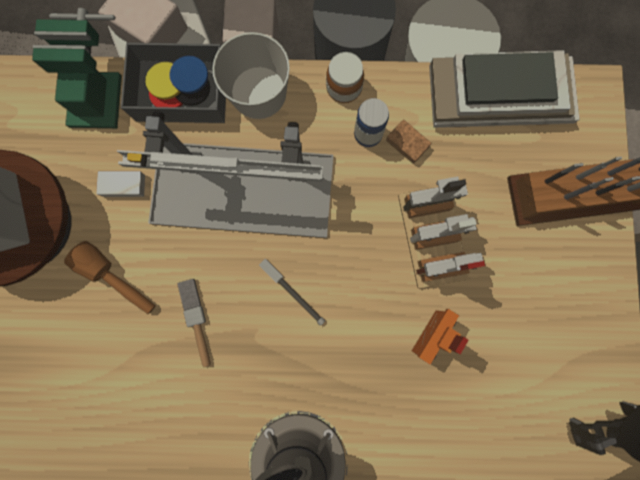

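View pics/wrist0.png

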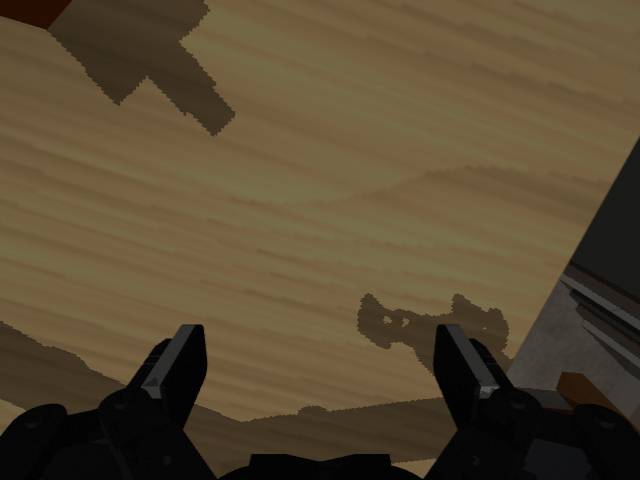

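Two things could be the red carrier. One stands in the rack at scene (265,130) / top (475,265) and has a dark red sample. The other, at scene (324,116) / top (457,341), is an orange body on the bare bench. The one in the rack fits the description; I'll confirm it in an enlarged crop.

```bash
python3 - <<'E'
from h import *
a=arm.snapshot("scene");b=arm.snapshot("top")
save(a,"s_crop.png",(190,100,130,150),4)
save(b,"t_crop.png",(390,160,120,140),4)
save(a,"s_rail.png",(220,240,200,200),3)
save(b,"t_rail.png",(110,120,230,120),3)
E
python3 - <<'E'
import cv2,numpy as np
a=cv2.imread('pics/s_crop.png');b=cv2.imread('pics/t_crop.png')
h=min(a.shape[0],b.shape[0]);c=np.hstack([a[:h,:400],b[:h,:400]]);cv2.imwrite('pics/c1.png',c)
E
```

```text
(no output)
```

View pics/c1.png

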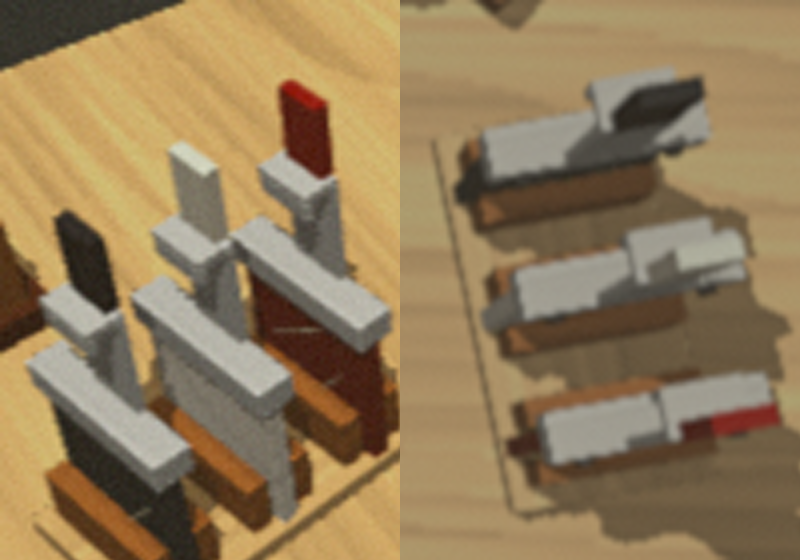

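View pics/s_rail.png

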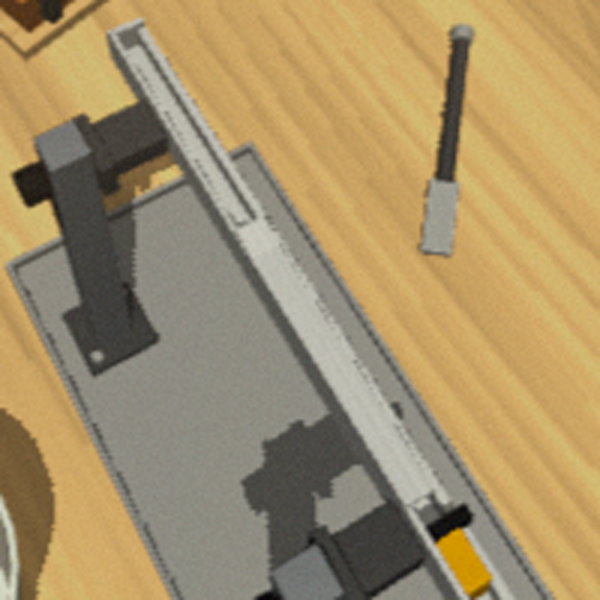

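View pics/t_rail.png

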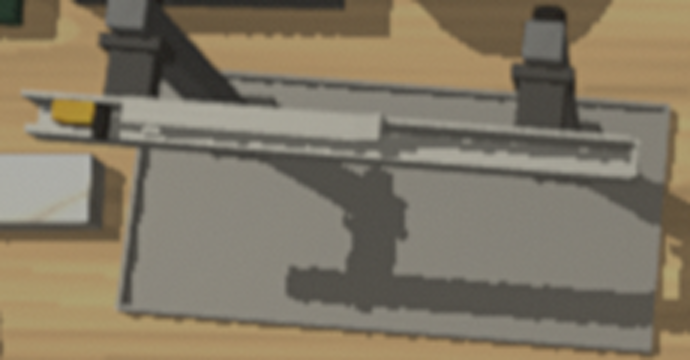

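The crop confirms it: the rear-right carrier (scene (266,132), top (475,264)) has the dark red sample and red tab, with its hook plate on the side away from the robot. White and grey stand in the other two slots. Now to measure.

Run:
```python
from h import *
a=arm.snapshot("scene");b=arm.snapshot("top")
def q(c,n):
    return [np.array(d["xy"])*[640,480] for d in arm.spot_point(c,n)]
for n in ["carrier_red_tab","carrier_red_hook","carrier_red_foot","carrier_white_tab","carrier_grey_tab","stand","rack","loading_place","rail_section","stop_place"]:
    A=q("scene",n);B=q("top",n)
    for p in A:
        for r in B:
            x,e=tri([ray(a,p),ray(b,r)]); print(n,p.round(),r.round(),x.round(4),np.round(e,4))
# hand picks
P={"tabtop_far_left":((190+283/4,100+84/4),None)}
def z(s,p,h):
    o,d=ray(s,p);return o+d*(h-o[2])/d[2]
# tray corners
for p in [(110+120/3,120+310/3),(110+652/3,120+350/3),(110+668/3,120+107/3)]: print("traytop",z(b,p,.012).round(4))
for h in (.225,.234,.243):
    print(h,"lip front ends",z(b,(110+637/3,120+177/3),h).round(4),z(b,(110+28/3,120+135/3),h).round(4))
```

```text
carrier_red_tab [325. 119.] [474. 262.] [ 0.3839 -0.2447  0.3271] [0.0578 0.0578]
carrier_red_tab [263. 130.] [474. 262.] [ 0.4292 -0.3202  0.242 ] [0. 0.]
carrier_red_hook [262. 145.] [451. 339.] [ 0.3497 -0.3369  0.1519] [0.0734 0.0734]
carrier_red_hook [324. 134.] [451. 339.] [ 0.2866 -0.292   0.1843] [0.0015 0.0015]
carrier_red_hook [361. 401.] [451. 339.] [ 0.3782 -0.0936 -0.1363] [0.2999 0.2999]
carrier_red_foot [273. 202.] [422. 329.] [ 0.3508 -0.3188 -0.0358] [0.0678 0.0678]
carrier_red_foot [273. 202.] [440. 268.] [ 0.4311 -0.3153  0.0138] [0.0036 0.0036]
carrier_red_foot [326. 192.] [422. 329.] [ 0.2921 -0.275   0.0054] [0.0027 0.0027]
carrier_red_foot [326. 192.] [440. 268.] [ 0.3864 -0.2389  0.1237] [0.0623 0.0623]
carrier_white_tab [239. 143.] [464. 224.] [ 0.4976 -0.3004  0.2513] [0.0005 0.0005]
carrier_grey_tab [212. 163.] [457. 183.] [ 0.571  -0.2893  0.2423] [0.0033 0.0033]
stand [321. 383.] [240. 194.] [0.5953 0.1508 0.0192] [0.002 0.002]
stand [321. 383.] [472. 262.] [ 0.496  -0.1884 -0.2081] [0.2658 0.2658]
rack [246. 221.] [434. 237.] [ 0.5098 -0.3113 -0.0072] [0
[... 165 characters left out ...]
]
rail_section [320. 335.] [440. 266.] [ 0.4247 -0.3142 -0.5547] [0.1559 0.1559]
stop_place [362. 403.] [160. 168.] [0.6011 0.2669 0.2147] [0.0005 0.0005]
stop_place [362. 403.] [467. 257.] [ 5.139e-01 -5.000e-04  2.907e-01] [0.2912 0.2912]
stop_place [266. 128.] [160. 168.] [0.5536 0.0994 0.5769] [0.0642 0.0642]
stop_place [266. 128.] [467. 257.] [ 0.4347 -0.2991  0.263 ] [0.0025 0.0025]
traytop [0.5254 0.3593 0.012 ]
traytop [ 0.5015 -0.0567  0.012 ]
traytop [ 0.6971 -0.0661  0.012 ]
0.225 lip front ends [ 0.582  -0.0442  0.225 ] [0.6023 0.3408 0.225 ]
0.234 lip front ends [ 0.5796 -0.0443  0.234 ] [0.5996 0.3365 0.234 ]
0.243 lip front ends [ 0.5772 -0.0444  0.243 ] [0.597  0.3322 0.243 ]
```

```bash
cat >> h.py <<'E'
def tool(): 
    s=arm.sense(); return s["tool_pos"],R.from_rotvec(s["ee_rot"])
def goal(yaw,sign=1):
    # tool x down, tool z = sign * y-axis of yawed frame
    z=sign*np.array([-np.sin(yaw),np.cos(yaw),0]);x=np.array([0,0,-1.]);y=np.cross(z,x)
    return R.from_matrix(np.c_[x,y,z])
def plan(p,Rg,show=True):
    t,r=tool(); d=r.inv().apply(p-t); w=(r.inv()*Rg).as_rotvec()
    print("now",t.round(4),"shift(tool) units",(d/.15).round(4),"turn units",(w/(np.pi/4)).round(4),
      "rows>=",np.ceil(max(np.linalg.norm(d)/.0417,np.degrees(np.linalg.norm(w))/7.16)))
    df=Rg.inv().apply(p-t);print("shift in goal axes",(df/.15).round(4))
E
python3 - <<'E'
from h import *
t,r=tool();print(r.as_matrix().round(3),arm.sense()["t"])
for s in (1,-1):
    plan(np.array([.43,-.32,.40]),goal(np.radians(11),s))
E
```

```text
[[-0.     0.95   0.312]
 [-0.     0.312 -0.95 ]
 [-1.    -0.     0.   ]] 2.85
now [ 0.1714 -0.5226  0.2313] shift(tool) units [-1.1247  2.0593 -0.7465] turn units [-3.841e+00 -1.000e-04  0.000e+00] rows>= 25.0
shift in goal axes [-1.1246 -1.9504  0.9971]
now [ 0.1714 -0.5226  0.2313] shift(tool) units [-1.1247  2.0593 -0.7465] turn units [0.159 0.    0.   ] rows>= 9.0
shift in goal axes [-1.1246  1.9504 -0.9971]
```

Request:
{"op": "send_rows", "data": {"deltas": [-0.27, 0, 0, 0.08, 0, 0, -1, -0.27, 0, 0, 0.079, 0, 0, -1, -0.064, 0.217, -0.111, 0, 0, 0, -1, -0.064, 0.217, -0.111, 0, 0, 0, -1, -0.064, 0.217, -0.111, 0, 0, 0, -1, -0.064, 0.217, -0.111, 0, 0, 0, -1, -0.064, 0.217, -0.111, 0, 0, 0, -1, -0.064, 0.217, -0.111, 0, 0, 0, -1, -0.064, 0.217, -0.111, 0, 0, 0, -1, -0.064, 0.217, -0.111, 0, 0, 0, -1, -0.064, 0.217, -0.111, 0, 0, 0, -1, 0, 0, 0, 0, 0, 0, -1]}}

```text
t: 3.85
tool_pos: [0.4379, -0.3117, 0.4002]
ee_rot: [1.061, 1.297, -1.047]
force: [0.4, 1.0, 0.2]
finger_gap: 0.0856
```

Run:
```python
from h import *
s0=arm.sense();s=arm.snapshot("wrist");save(s,"w1.png");np.savez("w1.npz",f=s["frame"],p=s0["tool_pos"],r=s0["ee_rot"])
print(s0["t"],s0["tool_pos"],s0["qpos"].round(2))
plan(np.array([.43,-.32,.40]),goal(np.radians(11),-1))
for q in ["carrier_red_tab","carrier_red_hook"]:
    print([(np.array(d["xy"])*[640,480],d["p"]) for d in arm.spot_point("wrist",q)])
```

```text
3.85 [ 0.43794751 -0.3117031   0.40023005] [ 0.72  0.27 -0.18  1.16  0.04  1.71 -0.81]
now [ 0.4345 -0.3153  0.3995] shift(tool) units [-0.0038 -0.0359  0.0247] turn units [ 0.0134 -0.001  -0.0048] rows>= 1.0
shift in goal axes [-0.0036 -0.0357  0.0251]
[(array([267.712, 375.216]), 0.93), (array([327.872, 243.216]), 0.58)]
[(array([324.224, 216.48 ]), 0.85), (array([265.92 , 343.584]), 0.71)]
```

View pics/w1.png

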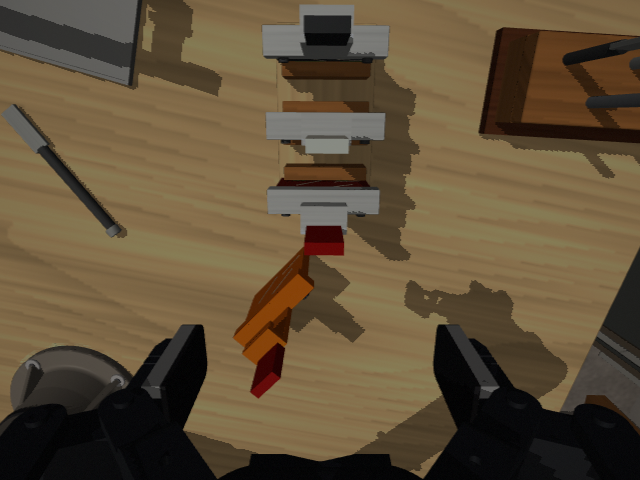

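The wrist view shows the red carrier in front of the others. Its tab top face is at about (324,247), and the orange look-alike lies lower left at (267,380). The rack is square to the tool. The arm was still settling, so I'll take another picture.

Run:
```python
from h import *
s0=arm.sense();s=arm.snapshot("wrist");save(s,"w2.png",(250,10,150,250),3*.8)
print(s0["t"],s0["tool_pos"]);t=s0["tool_pos"];r=R.from_rotvec(s0["ee_rot"])
T=np.eye(4);T[:3,:3]=r.as_matrix();T[:3,3]=t;W=T@s["tool_from_camera"]
f=s["frame"].astype(int)
# red mask near tab
m=((f[:,:,0]>60)&(f[:,:,1]<25)&(f[:,:,2]<25));m[:200]=0;m[260:]=0;m[:,:295]=0;m[:,355:]=0
br=m&(f[:,:,0]>110)
for mm in (m,br):
    ys,xs=np.nonzero(mm);print(xs.min(),xs.max(),ys.min(),ys.max(),xs.mean(),ys.mean())
for d in arm.spot_point("wrist","carrier_red_tab"):
    px=np.array(d["xy"])*[640,480];o,dd=ray(s,px,W);print(px,d["p"],(o+dd*(.245-o[2])/dd[2]).round(4))
    # with scene, top
np.savez("w2.npz",W=W,f=s["frame"])
```

```text
4.0 [ 0.43029907 -0.31975151  0.398566  ]
296 334 225 255 314.9616161616162 235.5252525252525Traceback (most recent call last):
  File "<stdin>", line 10, in <module>
    return umr_minimum(a, axis, None, out, keepdims, initial, where)
ValueError: zero-size array to reduction operation minimum which has no identity
```

View pics/w2.png

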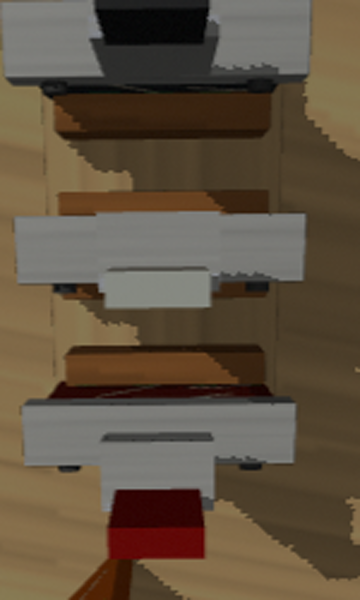

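Run:
```python
from h import *
W=np.load("w2.npz")["W"];s=arm.snapshot("wrist");a=arm.snapshot("scene");
c=ray(s,(315.2,235.8),W);x,e=tri([c,ray(a,(190+305/4,100+95/4))]);print("tab top",x.round(4),e)
def z(p,h):
    o,d=ray(s,p,W);return o+d*(h-o[2])/d[2]
L,Rr=z((295,235.8),.259),z((335.4,235.8),.259);print("top centre@.259",((L+Rr)/2).round(4),"w",np.linalg.norm(L-Rr),"yaw",np.degrees(np.arctan2(L[0]-Rr[0],-(L[1]-Rr[1]))) )
# clamp bar lower-left corner etc : top edge ends, bar z= .015+190-68 = .137
for n,l,r,y in [("red",22,296,466),("white",14,304,281),("grey",4,308,79)]:
    A=z((250+l/2.4,10+y/2.4),.137-.0);B=z((250+r/2.4,10+y/2.4),.137);print(n,A.round(4),B.round(4),np.linalg.norm(A-B),"yaw",np.degrees(np.arctan2(-(A-B)[0],(A-B)[1])))
t,r=tool();print(t,arm.sense()["t"], "tool yaw",np.degrees(np.arctan2(r.as_matrix()[0,2],-r.as_matrix()[1,2])))
```

```text
Traceback (most recent call last):
FileNotFoundError: [Errno 2] No such file or directory: 'w2.npz'
```

```bash
cat >> h.py <<'E'
def wsnap():
    s0=arm.sense();s=arm.snapshot("wrist")
    T=np.eye(4);T[:3,:3]=R.from_rotvec(s0["ee_rot"]).as_matrix();T[:3,3]=s0["tool_pos"]
    s["T"]=T@s["tool_from_camera"];return s
E
python3 - <<'E'
from h import *
s=wsnap();a=arm.snapshot("scene")
import pickle;pickle.dump(s,open("w3.pkl","wb"));pickle.dump(a,open("a.pkl","wb"))
t,r=tool();print(t,arm.sense()["t"], r.as_matrix().round(4), "tool yaw",np.degrees(np.arctan2(r.as_matrix()[0,2],-r.as_matrix()[1,2])))
save(s,"w3.png",(250,10,150,250),2.4)
E
```

```text
[ 0.42888422 -0.32110004  0.39835124] 4.15 [[-1.300e-03  9.823e-01  1.874e-01]
 [-3.000e-04  1.874e-01 -9.823e-01]
 [-1.000e+00 -1.300e-03  1.000e-04]] tool yaw 10.799876242755705
```

View pics/w3.png

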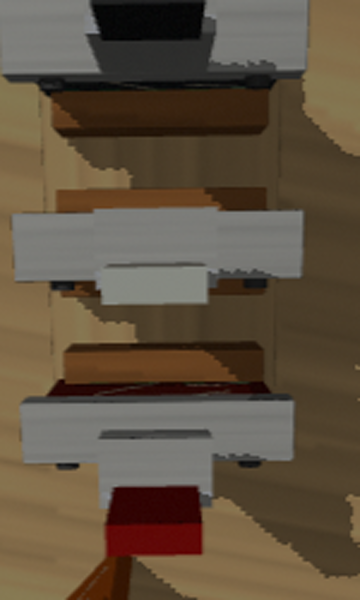

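Run:
```python
from h import *
import pickle
s=pickle.load(open("w3.pkl","rb"));a=pickle.load(open("a.pkl","rb"))
c=ray(s,(314,234.6));x,e=tri([c,ray(a,(190+305/4,100+95/4))]);print("tab top",x.round(4),e)
def z(p,h):
    o,d=ray(s,p);return o+d*(h-o[2])/d[2]
L,Rr=z((293.75,234.6),.259),z((334.2,234.6),.259);print("top centre@.259",((L+Rr)/2).round(4),"w",np.linalg.norm(L-Rr),"thick",np.linalg.norm(z((314,228.3),.259)-z((314,240.8),.259)))
for n,l,r,yl,yr in [("red",22,293,464,463),("white",14,303,279,278),("grey",2,308,78,77)]:
    A=z((250+l/2.4,10+yl/2.4),.137);B=z((250+r/2.4,10+yr/2.4),.137);print(n,A.round(4),B.round(4),((A+B)/2).round(4),np.linalg.norm(A-B),"yaw",np.degrees(np.arctan2(-(A-B)[0],(A-B)[1])))
```

```text
tab top [ 0.424  -0.3166  0.2571] [np.float64(0.001403313404037784), np.float64(0.0014033134040376941)]
top centre@.259 [ 0.426  -0.3168  0.259 ] w 0.02974161342435242 thick 0.009609686098160512
red [ 0.4113 -0.2607  0.137 ] [ 0.4335 -0.3745  0.137 ] [ 0.4224 -0.3176  0.137 ] 0.11597805674677257 yaw 11.075134659825107
white [ 0.4859 -0.2469  0.137 ] [ 0.5082 -0.361   0.137 ] [ 0.497  -0.3039  0.137 ] 0.11632973641040532 yaw 11.05951456233919
grey [ 0.5572 -0.2324  0.137 ] [ 0.5794 -0.3459  0.137 ] [ 0.5683 -0.2891  0.137 ] 0.115700271152683 yaw 11.047483851456438
```

Run:
```python
from h import *
plan(np.array([.56,.10,.45]),goal(np.radians(-3),-1))
```

```text
now [ 0.4289 -0.3211  0.3984] shift(tool) units [-0.3464  1.3842 -2.5938] turn units [3.067e-01 3.000e-04 1.700e-03] rows>= 11.0
shift in goal axes [-0.3443  0.726  -2.8492]
```

Request:
{"op": "send_rows", "data": {"deltas": [-0.115, 0, 0, 0.102, 0, 0, -1, -0.115, 0, 0, 0.102, 0, 0, -1, -0.115, 0, 0, 0.102, 0, 0, -1, 0, 0.0605, -0.2375, 0, 0, 0, -1, 0, 0.0605, -0.2375, 0, 0, 0, -1, 0, 0.0605, -0.2375, 0, 0, 0, -1, 0, 0.0605, -0.2375, 0, 0, 0, -1, 0, 0.0605, -0.2375, 0, 0, 0, -1, 0, 0.0605, -0.2375, 0, 0, 0, -1, 0, 0.0605, -0.2375, 0, 0, 0, -1, 0, 0.0605, -0.2375, 0, 0, 0, -1, 0, 0.0605, -0.2375, 0, 0, 0, -1]}}

```text
t: 5.15
tool_pos: [0.5273, -0.0035, 0.4505]
ee_rot: [1.247, 1.183, -1.248]
force: [1.0, -0.5, 0.7]
finger_gap: 0.0852
```

Request:
{"op": "send_rows", "data": {"deltas": [0, 0.0605, -0.2375, 0, 0, 0, -1, 0, 0.0605, -0.2375, 0, 0, 0, -1, 0, 0.0605, -0.2375, 0, 0, 0, -1, 0, 0, 0, 0, 0, 0, -1, 0, 0, 0, 0, 0, 0, -1, 0, 0, 0, 0, 0, 0, -1, 0, 0, 0, 0, 0, 0, -1]}}

```text
t: 5.73
tool_pos: [0.5599, 0.0996, 0.4507]
ee_rot: [1.247, 1.183, -1.248]
force: [-0.5, -0.5, 0.8]
finger_gap: 0.0856
```

Run:
```python
from h import *
import pickle
s=wsnap();pickle.dump(s,open("w4.pkl","wb"));save(s,"w4.png")
t,r=tool();st=arm.sense();print(t,st["t"],st["qpos"].round(2), "tool yaw",np.degrees(np.arctan2(r.as_matrix()[0,2],-r.as_matrix()[1,2])))
for q in ["stand","loading_place","rail_section","stop_place"]:
  for d in arm.spot_point("wrist",q)[:2]:
    px=np.array(d["xy"])*[640,480];o,dd=ray(s,px);h=.012 if q=="stand" else .234;print(q,px.round(1),d["p"],(o+dd*(h-o[2])/dd[2]).round(4))
```

```text
[0.55990056 0.09966196 0.45084754] 5.7833 [ 0.    0.39 -0.37  0.89  0.14  1.88 -1.92] tool yaw -3.0088617547740397
stand [283.7 145.9] 0.56 [0.5998 0.1483 0.012 ]
loading_place [363.9 168.6] 0.63 [0.593  0.0587 0.234 ]
rail_section [259.2 168.6] 0.77 [0.598  0.1516 0.234 ]
stop_place [132.8 170.1] 0.76 [0.6026 0.2638 0.234 ]
```

View pics/w4.png

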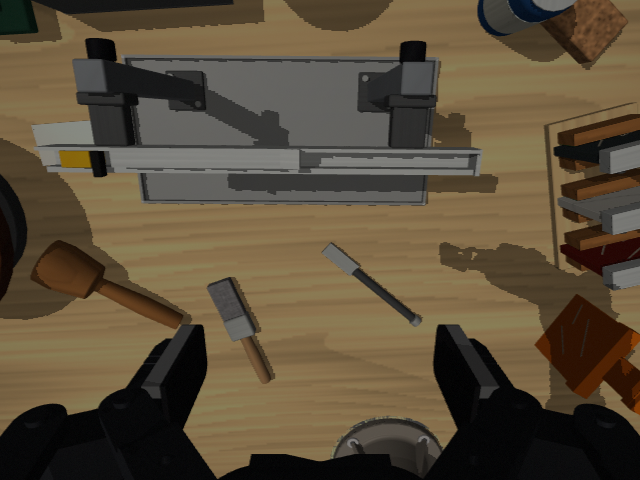

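Run:
```python
from h import *
import pickle
s=pickle.load(open("w4.pkl","rb"))
for n,x0 in (("w4r",285),("w4l",20)): save(s,n+".png",(x0,120,210,95),3.8)
import cv2
A=cv2.imread("pics/w4r.png");B=cv2.imread("pics/w4l.png");cv2.imwrite("pics/w4c.png",cv2.vconcat([B[:290],A[:300]]))
print(A.shape)
```

```text
(361, 798, 3)
```

View pics/w4c.png

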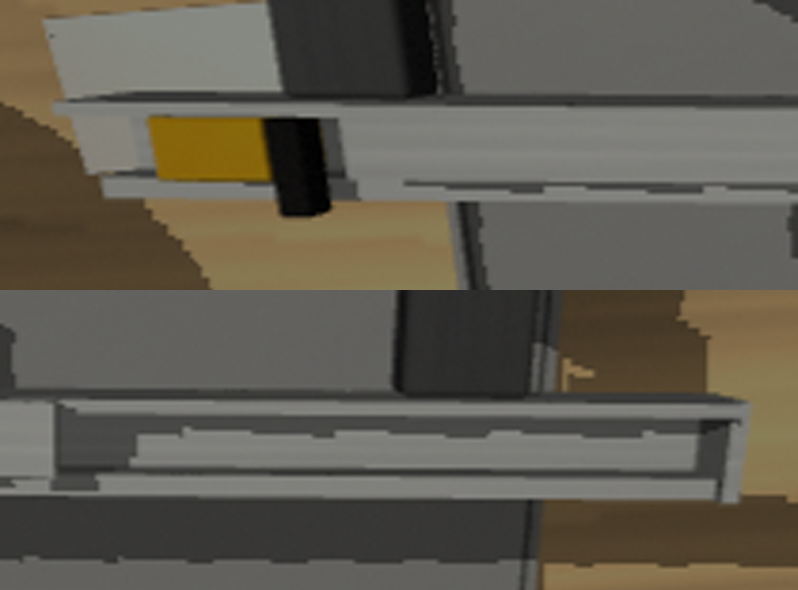

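Run:
```python
from h import *
import pickle
s=pickle.load(open("w4.pkl","rb"));a=pickle.load(open("a.pkl","rb"));b=arm.snapshot("top")
er=[ray(s,(479.2,175.3)),ray(b,(322.3,179)),ray(a,(268.3,246.7))]
print("R wt",tri(er[:2]),"R ws",tri([er[0],er[2]]),"all",tri(er))
el=[ray(s,(47.1,171.8)),ray(b,(119.3,165))]
print("L",tri(el))
def z(p,h):
    o,d=ray(s,p);return o+d*(h-o[2])/d[2]
for h in (.225,.23,.234,.238,.243):
    Rr,L=z((479.2,175.3),h),z((47.1,171.8),h)
    k0=z((285+55/3.8,120+160/3.8),h+.019)
    bf=z((20+325/3.8,120+213/3.8),h+.0)
    u=(L-Rr)/np.linalg.norm(L-Rr)
    lm1=z((390.3,172.1),h);lm2=z((54,169.3),h)
    print(h,"len",np.linalg.norm(L-Rr),"yaw",np.degrees(np.arctan2(-u[0],u[1])),Rr.round(4),L.round(4),"lip mid",lm1.round(4),lm2.round(4),"buf s",(bf-Rr)@u)
```

```text
R wt (array([ 0.58079039, -0.04466442,  0.23117912]), [np.float64(0.0005935026151962957), np.float64(0.0005935026151963641)]) R ws (array([ 0.57919972, -0.04474716,  0.23022512]), [np.float64(0.0019565957238269326), np.float64(0.001956595723827135)]) all (array([ 0.57976664, -0.04400377,  0.23189782]), [np.float64(0.0017435295476000607), np.float64(0.0004607604637927946), np.float64(0.0021974541285862863)])
L (array([0.60345835, 0.34309922, 0.22562438]), [np.float64(0.002534269221079353), np.float64(0.0025342692210793966)])
0.225 len 0.39462685310569307 yaw -3.510435736452976 [ 0.5801 -0.0475  0.225 ] [0.6043 0.3463 0.225 ] lip mid [0.5874 0.0338 0.225 ] [0.6062 0.3395 0.225 ] buf s 0.34203642524461575
0.23 len 0.389259010674544 yaw -3.510435736452957 [ 0.581  -0.0456  0.23  ] [0.6048 0.3429 0.23  ] lip mid [0.5881 0.0346 0.23  ] [0.6067 0.3362 0.23  ] buf s 0.3373839348680045
0.234 len 0.3849647367296247 yaw -3.510435736452961 [ 0.5816 -0.044   0.234 ] [0.6052 0.3402 0.234 ] lip mid [0.5887 0.0353 0.234 ] [0.6071 0.3335 0.234 ] buf s 0.33366194256671555
0.238 len 0.3806704627847055 yaw -3.5104357364529655 [ 0.5823 -0.0425  0.238 ] [0.6056 0.3375 0.238 ] lip mid [0.5893 0.036  0.238 ] [0.6075 0.3308 0.238 ] buf s 0.3299399502654266
0.243 len 0.3753026203535563 yaw -3.5104357364529633 [ 0.5832 -0.0405  0.243 ] [0.6062 0.3341 0.243 ] lip mid [0.5901 0.0368 0.243 ] [0.608  0.3275 0.243 ] buf s 0.3252874598888154
```

The wrist picture shows the rail level across the view. Its lip runs from (479,175) at the closed-looking loading end to (47,172) beyond the yellow stop, with the black buffer at (105,170). The fitted rail yaw is about -3.5°, the lip mid-plane passes through about (0.589, 0.036), and the height is about 0.23 to 0.24. Next I'll go back to the red carrier.

Run:
```python
from h import *
plan(np.array([.4255,-.3168,.35]),goal(np.radians(11),-1));print(arm.sense()["t"])
```

```text
now [0.5598 0.1012 0.4507] shift(tool) units [ 0.6716 -0.7553  2.8278] turn units [-3.08e-01  3.00e-04 -6.00e-04] rows>= 11.0
shift in goal axes [ 0.6714 -1.4103  2.5647]
6.0333
```

Request:
{"op": "send_rows", "data": {"deltas": [0, -0.063, 0.2357, 0, 0, 0, -1, 0, -0.063, 0.2357, 0, 0, 0, -1, 0, -0.063, 0.2357, 0, 0, 0, -1, 0, -0.063, 0.2357, 0, 0, 0, -1, 0, -0.063, 0.2357, 0, 0, 0, -1, 0, -0.063, 0.2357, 0, 0, 0, -1, 0, -0.063, 0.2357, 0, 0, 0, -1, 0, -0.063, 0.2357, 0, 0, 0, -1, 0, -0.063, 0.2357, 0, 0, 0, -1, 0, -0.063, 0.2357, 0, 0, 0, -1, 0, -0.063, 0.2357, 0, 0, 0, -1, 0, -0.062, 0.2357, 0, 0, 0, -1]}}

```text
t: 7.03
tool_pos: [0.425, -0.3179, 0.4509]
ee_rot: [1.245, 1.185, -1.245]
force: [0.9, 0.0, 1.1]
finger_gap: 0.0858
```

Request:
{"op": "send_rows", "data": {"deltas": [0.167, 0, 0, -0.077, 0, 0, -1, 0.167, 0, 0, -0.077, 0, 0, -1, 0.167, 0, 0, -0.077, 0, 0, -1, 0.17, 0, 0, -0.077, 0, 0, -1, 0, 0, 0, 0, 0, 0, -1, 0, 0, 0, 0, 0, 0, -1, 0, 0, 0, 0, 0, 0, -1]}}

```text
t: 7.62
tool_pos: [0.4268, -0.3167, 0.3517]
ee_rot: [1.066, 1.291, -1.066]
force: [-0.1, 0.5, 0.1]
finger_gap: 0.0854
```

Run:
```python
from h import *
s=wsnap();save(s,"w5.png")
plan(np.array([.4255,-.3168,.225]),goal(np.radians(11),-1));print(arm.sense()["t"])
```

```text
now [ 0.4271 -0.3168  0.3523] shift(tool) units [ 0.8483 -0.0133 -0.0052] turn units [ 0.0006  0.0042 -0.004 ] rows>= 4.0
shift in goal axes [ 0.8484 -0.0107 -0.0024]
7.6667
```

View pics/w5.png

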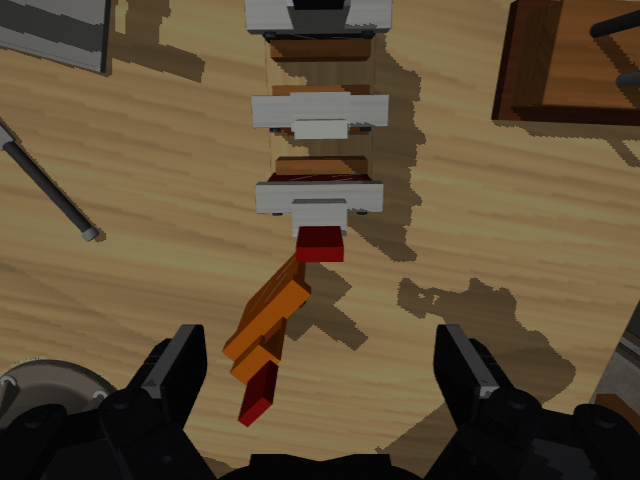

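The picture shows the red tab at (320,253), centred between the open fingers. Now descending.

Request:
{"op": "send_rows", "data": {"deltas": [0.18, -0.013, -0.004, 0, 0, 0, -1, 0.18, 0, 0, 0, 0, 0, -1, 0.18, 0, 0, 0, 0, 0, -1, 0.15, 0, 0, 0, 0, 0, -1, 0.1, 0, 0, 0, 0, 0, -1, 0.058, 0, 0, 0, 0, 0, -1, 0, 0, 0, 0, 0, 0, -1, 0, 0, 0, 0, 0, 0, -1, 0, 0, 0, 0, 0, 0, -1], "grip_force": 60}}

```text
t: 8.42
tool_pos: [0.4255, -0.3168, 0.2247]
ee_rot: [1.065, 1.29, -1.065]
force: [-0.6, 0.2, 0.3]
finger_gap: 0.0854
```

Run:
```python
from h import *
s=wsnap();save(s,"w6.png")
plan(np.array([.4255,-.3168,.225]),goal(np.radians(11),-1));print(arm.sense()["t"],arm.sense()["force"])
```

```text
now [ 0.4254 -0.3167  0.2246] shift(tool) units [-0.0025  0.0008  0.0006] turn units [ 0.0019  0.0037 -0.0035] rows>= 1.0
shift in goal axes [-0.0025  0.0008  0.0006]
8.4667 [ 0.35548134 -0.41918342  0.76721328]
```

View pics/w6.png

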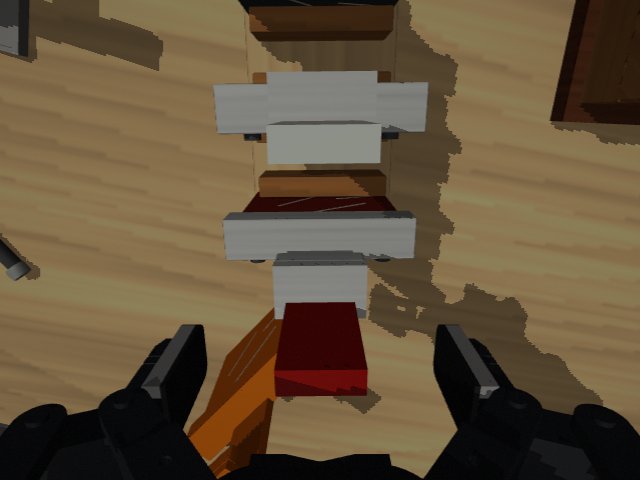

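The tab stands centred between the pads, from (276,300) to (367,395). Closing.

Request:
{"op": "send_rows", "data": {"deltas": [0, 0, 0, 0, 0, 0, 0, 0, 0, 0, 0, 0, 0, 0.5, 0, 0, 0, 0, 0, 0, 1, 0, 0, 0, 0, 0, 0, 1, 0, 0, 0, 0, 0, 0, 1, 0, 0, 0, 0, 0, 0, 1, 0, 0, 0, 0, 0, 0, 1, 0, 0, 0, 0, 0, 0, 1], "grip_force": 70}}

```text
t: 9.13
tool_pos: [0.4242, -0.3166, 0.2229]
ee_rot: [1.065, 1.293, -1.066]
force: [-0.6, -2.1, 1.9]
finger_gap: 0.0289
```

Request:
{"op": "send_rows", "data": {"deltas": [-0.03, 0, 0, 0, 0, 0, 1, -0.06, 0, 0, 0, 0, 0, 1, -0.08, 0, 0, 0, 0, 0, 1, -0.08, 0, 0, 0, 0, 0, 1, -0.08, 0, 0, 0, 0, 0, 1, -0.08, 0, 0, 0, 0, 0, 1, 0, 0, 0, 0, 0, 0, 1, 0, 0, 0, 0, 0, 0, 1]}}

```text
t: 9.8
tool_pos: [0.4241, -0.3156, 0.2838]
ee_rot: [1.065, 1.295, -1.065]
force: [-0.1, 0.7, -6.8]
finger_gap: 0.029
```

Run:
```python
from h import *
s=wsnap();save(s,"w7.png");a=arm.snapshot("scene");save(a,"s7.png",(170,60,200,160),3)
plan(np.array([.4255,-.3168,.3]),goal(np.radians(11),-1));st=arm.sense();print(st["t"],st["force"],st["ft_torque"],st["finger_gap"])
```

```text
now [ 0.4233 -0.3153  0.2826] shift(tool) units [-0.1163  0.0123  0.0125] turn units [ 0.0023 -0.0034  0.0031] rows>= 1.0
shift in goal axes [-0.1162  0.0126  0.0128]
9.9 [-0.41137256 -0.41906664 -6.93164758] [-0.00705024  0.08299868 -0.01466803] 0.029120097623949962
```

View pics/w7.png

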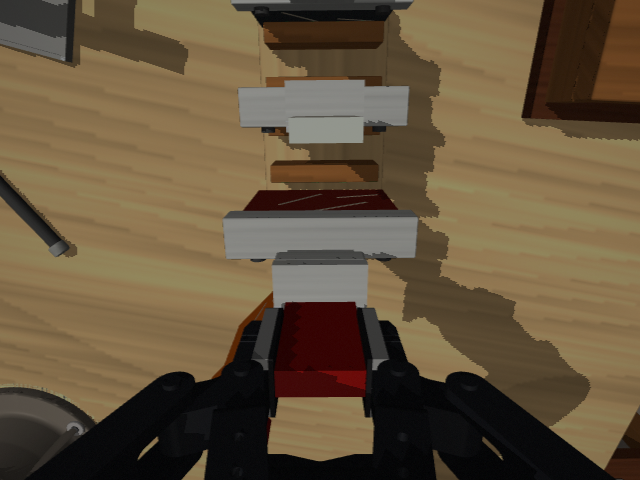

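View pics/s7.png

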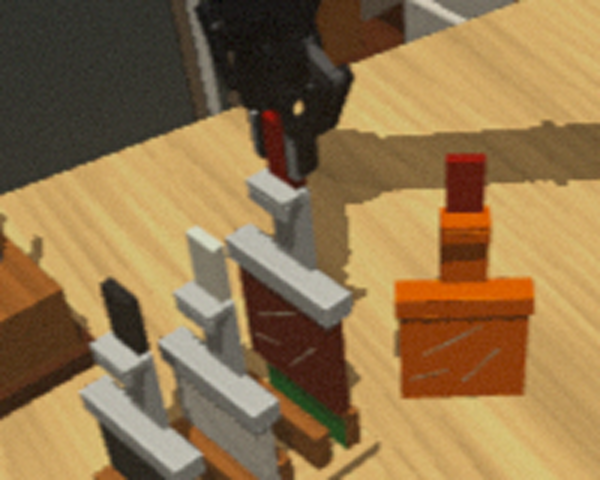

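The picture shows the red carrier held at (320,340), in the same place between the fingers as before closing. White and grey are undisturbed, and the foot is clear of the battens. Next I'll measure the hook in the tool frame and plan the route.

Run:
```python
from h import *
s=wsnap();M=s["tool_from_camera"]
f=s["frame"];save(s,"w8.png",(210,180,220,230),2.6)
st=arm.sense();print(st["tool_pos"],st["ee_rot"])
def at(px,xt): # tool frame point with tool x = xt
    o,d=ray(s,px,M);return o+d*(xt-o[0])/d[0]
for xt in (-.036,-.034): print("tabtop",at((320.8,384),xt).round(4), "w",np.linalg.norm(at((274,384),xt)-at((367.5,384),xt)))
```

```text
[ 0.42326865 -0.31529005  0.28249162] [ 1.06573131  1.29842897 -1.06605994]
tabtop [-0.036   0.0017  0.    ] w 0.029581484058557386
tabtop [-0.034   0.0002  0.    ] w 0.030140209553578726
```

View pics/w8.png

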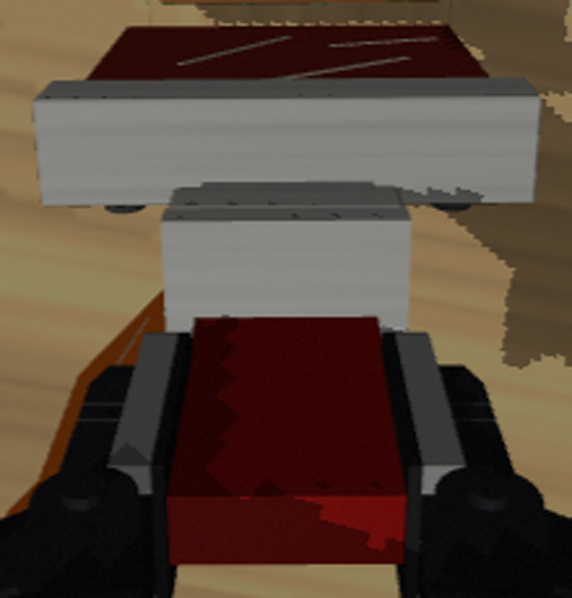

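Run:
```python
from h import *
s=wsnap();M=s["tool_from_camera"]
def at(px,xt):
    o,d=ray(s,px,M);return o+d*(xt-o[0])/d[0]
for xt in (.0105,.0125,.0145):
    A,B=at((210+161/2.6,264.2),xt),at((210+411/2.6,264.2),xt);print("plate front top",A.round(4),B.round(4),np.linalg.norm(A-B))
# clamp bar front bottom? bar top z: tab-40-68 => tool x +.0865 ; bar front top edge row: crop y 97
for xt in (.0845,.0865,.0885):
    A,B=at((210+34/2.6,180+98/2.6),xt),at((210+540/2.6,180+98/2.6),xt);print("bar",A.round(4),B.round(4),np.linalg.norm(A-B))
```

```text
plate front top [ 0.0105  0.0243 -0.0198] [0.0105 0.0243 0.0195] 0.039274557846908656
plate front top [ 0.0125  0.0235 -0.0201] [0.0125 0.0235 0.0197] 0.03979000851344765
plate front top [ 0.0145  0.0227 -0.0203] [0.0145 0.0227 0.02  ] 0.04030545917998664
bar [ 0.0845  0.0247 -0.0567] [0.0845 0.0246 0.0569] 0.11355606520576846
bar [ 0.0865  0.0241 -0.0572] [0.0865 0.0241 0.0574] 0.11455925850519834
bar [ 0.0885  0.0236 -0.0576] [0.0885 0.0236 0.0579] 0.11556245180462825
```

Request:
{"op": "send_rows", "data": {"deltas": [0, 0, -0.04, 0, 0, 0, 1, 0, 0, -0.09, 0, 0, 0, 1, 0, 0, -0.14, 0, 0, 0, 1, 0, 0, -0.16, 0, 0, 0, 1, 0, 0, -0.16, 0, 0, 0, 1, 0, 0, -0.16, 0, 0, 0, 1, 0, 0, -0.12, 0.06, 0, 0, 1, 0, 0, -0.08, 0.08, 0, 0, 1, 0, 0, 0, 0.08, 0, 0, 1, 0, 0, 0, 0.07, 0, 0, 1, 0, 0, 0, 0.032, 0, 0, 1, 0, 0, 0, 0, 0, 0, 1]}}

```text
t: 11.0
tool_pos: [0.3968, -0.1753, 0.2839]
ee_rot: [1.252, 1.181, -1.253]
force: [-0.3, 0.2, -6.7]
finger_gap: 0.0293
```

Run:
```python
from h import *
plan(np.array([.510,.059,.283]),goal(np.radians(-3.5),-1));st=arm.sense();print(st["t"],st["force"],st["finger_gap"])
```

```text
now [ 0.3968 -0.1753  0.2839] shift(tool) units [ 0.0058  0.6615 -1.6034] turn units [ 0.0027 -0.0003  0.0009] rows>= 7.0
shift in goal axes [ 0.0059  0.658  -1.6048]
11.0 [-0.32300573  0.20080652 -6.70385823] 0.02931778934954986
```

Request:
{"op": "send_rows", "data": {"deltas": [0, 0.03, -0.06, 0, 0, 0, 1, 0, 0.06, -0.13, 0, 0, 0, 1, 0, 0.08, -0.19, 0, 0, 0, 1, 0, 0.08, -0.2, 0, 0, 0, 1, 0, 0.08, -0.2, 0, 0, 0, 1, 0, 0.08, -0.2, 0, 0, 0, 1, 0, 0.08, -0.2, 0, 0, 0, 1, 0, 0.08, -0.2, 0, 0, 0, 1, 0, 0.06, -0.15, 0, 0, 0, 1, 0, 0.03, -0.075, 0, 0, 0, 1, 0, 0, 0, 0, 0, 0, 1, 0, 0, 0, 0, 0, 0, 1]}}

```text
t: 12.0
tool_pos: [0.51, 0.0603, 0.2837]
ee_rot: [1.25, 1.184, -1.251]
force: [-0.9, -1.3, -6.4]
finger_gap: 0.029
```

Run:
```python
from h import *
s=wsnap();save(s,"w9.png");a=arm.snapshot("scene");save(a,"s9.png",(200,130,230,200),3)
plan(np.array([.5797,.0548,.283]),goal(np.radians(-3.5),-1));st=arm.sense();print(st["t"],st["force"],st["ft_torque"],st["finger_gap"])
```

```text
now [0.51   0.0575 0.2837] shift(tool) units [ 0.0042  0.4648 -0.0102] turn units [0.001  0.0016 0.0014] rows>= 2.0
shift in goal axes [ 0.0047  0.4648 -0.0105]
12.1 [ 0.98867671 -0.66542416 -6.72993488] [-0.01588878  0.03497934 -0.00721053] 0.028591573509604794
```

View pics/w9.png

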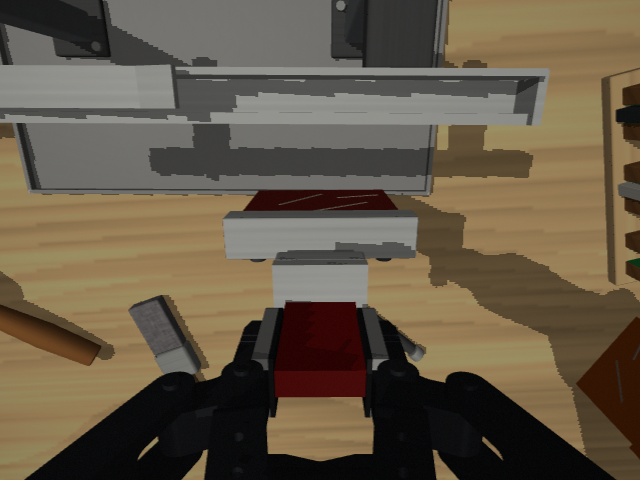

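View pics/s9.png

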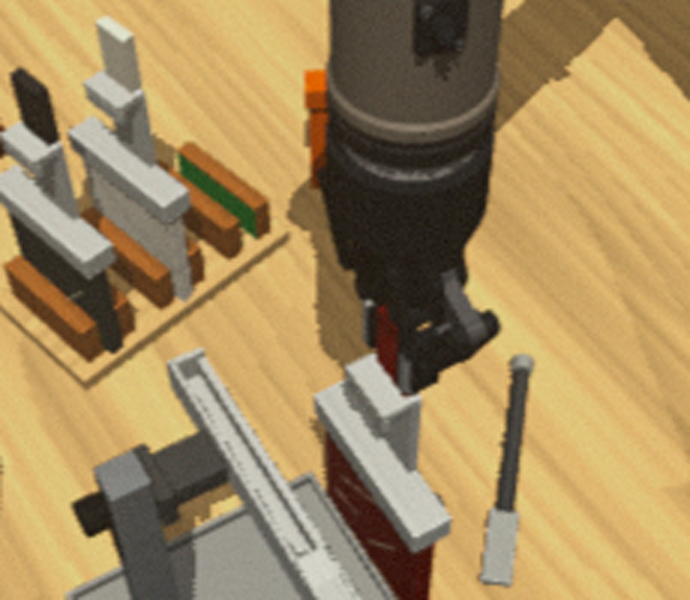

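Run:
```python
from h import *
import pickle
s=wsnap();pickle.dump(s,open("w10.pkl","wb"))
save(s,"w10.png",(360,60,200,75),4)
t,r=tool();print(t,np.degrees(np.arctan2(r.as_matrix()[0,2],-r.as_matrix()[1,2])))
save(s,"w10b.png",(0,60,200,75),4)
A=cv2.imread("pics/w10.png");B=cv2.imread("pics/w10b.png");cv2.imwrite("pics/w10c.png",cv2.vconcat([A,B]))
```

```text
[0.51006404 0.05708679 0.28382468] -3.5117738903399314
```

View pics/w10c.png

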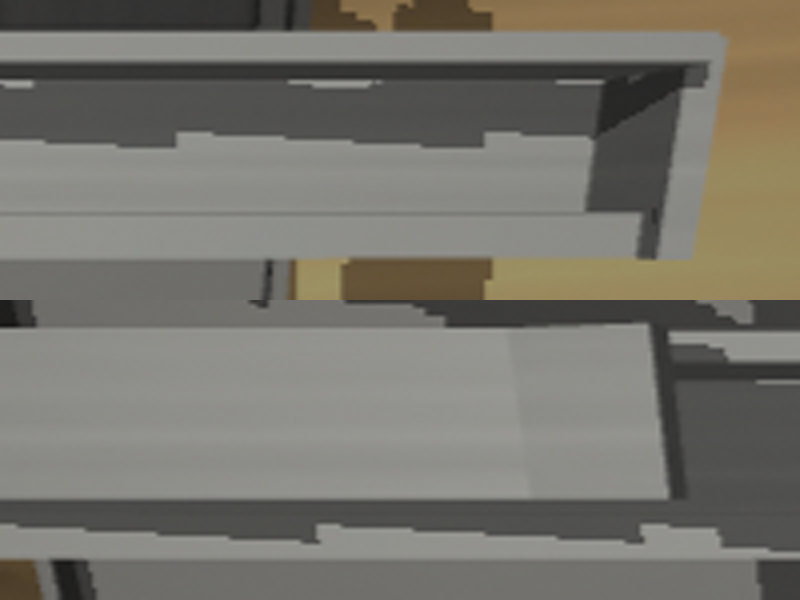

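Run:
```python
from h import *
import pickle
s=pickle.load(open("w10.pkl","rb"));s4=pickle.load(open("w4.pkl","rb"))
def z(s,p,h):
    o,d=ray(s,p);return o+d*(h-o[2])/d[2]
n=np.array([np.cos(np.radians(3.5)),-np.sin(np.radians(3.5)),0]);u=np.array([-n[1],n[0],0])
for h in (.225,.23,.235,.24,.245):
    f,b=z(s,(460,124.8),h),z(s,(460,113),h)
    f4,b4=z(s4,(285+105,120+(499-290-1)/3.8),h),z(s4,(390,120+(478-290)/3.8),h)
    e=z(s,(360+692/4,60+259/4),h);e4=z(s4,(479.2,175.3),h)
    k=z(s,(670/4,60+198/4),h+.014)
    print(h,"front",(f@n).round(4),"back",(b@n).round(4),"w",((b-f)@n).round(4),"| w4",(f4@n).round(4),(b4@n).round(4),"end u",(e@u).round(4),(e4@u).round(4),"keeper",(k@u).round(4))
t,_=tool();print("tcp n,u",t@n,t@u)
```

```text
0.225 front 0.5827 back 0.5881 w 0.0054 | w4 0.5818 0.5866 end u -0.0135 -0.012 keeper 0.1561
0.23 front 0.5829 back 0.5881 w 0.0052 | w4 0.5825 0.5872 end u -0.0109 -0.01 keeper 0.1543
0.235 front 0.583 back 0.5881 w 0.0051 | w4 0.5833 0.5879 end u -0.0084 -0.008 keeper 0.1525
0.24 front 0.5832 back 0.5882 w 0.005 | w4 0.584 0.5886 end u -0.0058 -0.006 keeper 0.1507
0.245 front 0.5834 back 0.5882 w 0.0048 | w4 0.5848 0.5893 end u -0.0032 -0.004 keeper 0.1489
tcp n,u 0.5056275996936636 0.08811897413934229
```

Request:
{"op": "send_rows", "data": {"deltas": [0, 0.04, 0, 0, 0, 0, 1, 0, 0.08, 0, 0, 0, 0, 1, 0, 0.1, 0, 0, 0, 0, 1, 0, 0.1, 0, 0, 0, 0, 1, 0, 0.08, 0, 0, 0, 0, 1, 0, 0.043, 0, 0, 0, 0, 1, 0, 0.02, 0, 0, 0, 0, 1, 0, 0, 0, 0, 0, 0, 1, 0, 0, 0, 0, 0, 0, 1, 0, 0, 0, 0, 0, 0, 1]}}

```text
t: 12.98
tool_pos: [0.579, 0.0544, 0.2842]
ee_rot: [1.252, 1.181, -1.253]
force: [-0.3, 0.7, -6.7]
finger_gap: 0.0289
```

Run:
```python
from h import *
s=wsnap();save(s,"w11.png")
t,r=tool();st=arm.sense()
n=np.array([np.cos(np.radians(3.5)),-np.sin(np.radians(3.5)),0]);u=np.array([-n[1],n[0],0])
print(t,"n,u",t@n,t@u,r.as_matrix().round(3),st["t"],st["force"],st["ft_torque"])
```

```text
[0.57906462 0.05448351 0.28429843] n,u 0.5746584088543875 0.08973294026095154 [[-0.     0.998 -0.059]
 [-0.    -0.059 -0.998]
 [-1.    -0.     0.   ]] 13.0333 [-0.52500567 -0.60909208 -6.60263378] [0.01775425 0.09479424 0.01192361]
```

View pics/w11.png

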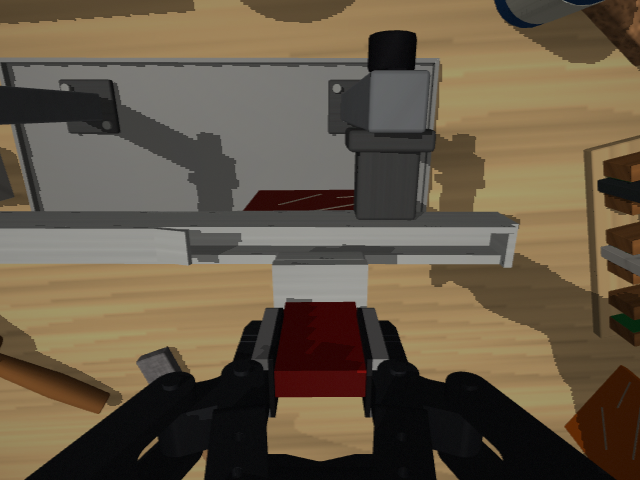

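The picture shows the plate and nose over the channel at (320,258), with the lip passing at row 259 beside it, clear of the keeper end at (190,245). I'll check the offset, then lower.

Run:
```python
from h import *
s=wsnap();save(s,"w12.png",(260,205,260,75),3)
t,_=tool();n=np.array([np.cos(np.radians(3.5)),-np.sin(np.radians(3.5)),0])
def z(p,h):
    o,d=ray(s,p);return o+d*(h-o[2])/d[2]
for p in [(470,253.5),(470,265)]: print([(h,round(float((z(p,h)-t)@n),4)) for h in (.232,.237,.242)])
```

```text
[(0.232, 0.0139), (0.237, 0.0157), (0.242, 0.0175)]
[(0.232, 0.0075), (0.237, 0.0095), (0.242, 0.0114)]
```

View pics/w12.png

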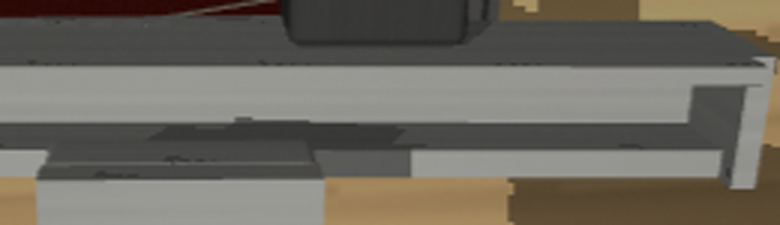

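Request:
{"op": "send_rows", "data": {"deltas": [0.015, 0.007, 0, 0, 0, 0, 1, 0.02, 0, 0, 0, 0, 0, 1, 0.02, 0, 0, 0, 0, 0, 1, 0.015, 0, 0, 0, 0, 0, 1, 0.01, 0, 0, 0, 0, 0, 1, 0.01, 0, 0, 0, 0, 0, 1, 0, 0, 0, 0, 0, 0, 1, 0, 0, 0, 0, 0, 0, 1]}}

```text
t: 13.75
tool_pos: [0.5807, 0.0542, 0.2705]
ee_rot: [1.253, 1.181, -1.253]
force: [0.7, 0.1, -6.8]
finger_gap: 0.0284
```

Request:
{"op": "send_rows", "data": {"deltas": [0.0067, 0, 0, 0, 0, 0, 1, 0.0067, 0, 0, 0, 0, 0, 1, 0.0067, 0, 0, 0, 0, 0, 1, 0.0067, 0, 0, 0, 0, 0, 1, 0, 0, 0, 0, 0, 0, 1]}}

```text
t: 14.17
tool_pos: [0.5806, 0.0542, 0.2662]
ee_rot: [1.252, 1.181, -1.253]
force: [0.4, -0.8, -6.8]
finger_gap: 0.0288
```

Request:
{"op": "send_rows", "data": {"deltas": [0.0067, 0, 0, 0, 0, 0, 1, 0.0067, 0, 0, 0, 0, 0, 1, 0.0067, 0, 0, 0, 0, 0, 1, 0.0067, 0, 0, 0, 0, 0, 1, 0, 0, 0, 0, 0, 0, 1]}}

```text
t: 14.58
tool_pos: [0.5806, 0.0542, 0.2622]
ee_rot: [1.252, 1.181, -1.253]
force: [0.5, -0.1, -6.4]
finger_gap: 0.0288
```

Request:
{"op": "send_rows", "data": {"deltas": [0.0067, 0, 0, 0, 0, 0, 1, 0.0067, 0, 0, 0, 0, 0, 1, 0.0067, 0, 0, 0, 0, 0, 1, 0, 0, 0, 0, 0, 0, 1]}}

```text
t: 14.92
tool_pos: [0.5806, 0.0542, 0.2592]
ee_rot: [1.252, 1.181, -1.253]
force: [0.3, 0.2, -6.4]
finger_gap: 0.0286
```

Run:
```python
from h import *
s=wsnap();save(s,"w13.png",(220,180,260,150),3)
st=arm.sense();print(st["t"],st["tool_pos"],st["force"],st["ft_torque"])
```

```text
14.9667 [0.58061755 0.05418078 0.25933261] [-0.31123762 -1.30284724 -5.83876875] [0.03144934 0.02815036 0.0181748 ]
```

View pics/w13.png

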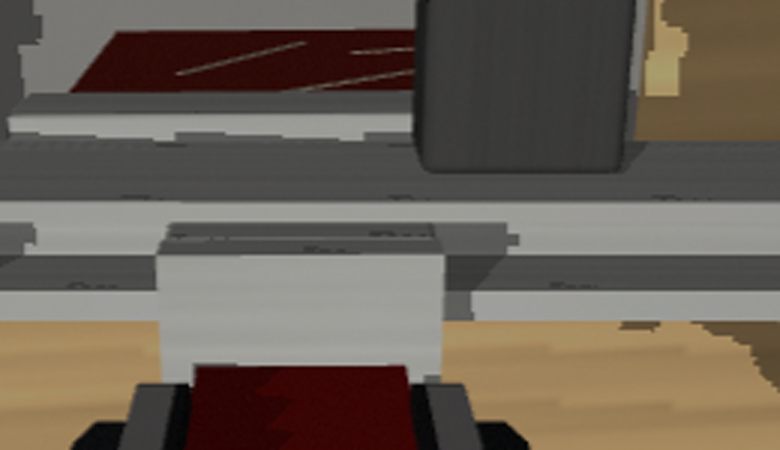

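The picture shows the nose dropped behind the lip, in the channel at crop (300,235), with free space on both sides. I'll keep lowering in small steps.

Request:
{"op": "send_rows", "data": {"deltas": [0.005, 0, 0, 0, 0, 0, 1, 0.005, 0, 0, 0, 0, 0, 1, 0, 0, 0, 0, 0, 0, 1]}}

```text
t: 15.22
tool_pos: [0.5807, 0.0542, 0.2579]
ee_rot: [1.253, 1.181, -1.253]
force: [-0.1, -0.7, -7.0]
finger_gap: 0.0286
```

Request:
{"op": "send_rows", "data": {"deltas": [0.005, 0, 0, 0, 0, 0, 1, 0.005, 0, 0, 0, 0, 0, 1, 0, 0, 0, 0, 0, 0, 1]}}

```text
t: 15.47
tool_pos: [0.5806, 0.0542, 0.2563]
ee_rot: [1.253, 1.181, -1.253]
force: [0.2, 0.2, -6.9]
finger_gap: 0.0286
```

Request:
{"op": "send_rows", "data": {"deltas": [0.004, 0, 0, 0, 0, 0, 1, 0.004, 0, 0, 0, 0, 0, 1, 0, 0, 0, 0, 0, 0, 1]}}

```text
t: 15.72
tool_pos: [0.5807, 0.0542, 0.2552]
ee_rot: [1.253, 1.181, -1.253]
force: [-0.4, 0.3, -6.2]
finger_gap: 0.0287
```

Request:
{"op": "send_rows", "data": {"deltas": [0.004, 0, 0, 0, 0, 0, 1, 0.004, 0, 0, 0, 0, 0, 1, 0, 0, 0, 0, 0, 0, 1]}}

```text
t: 15.97
tool_pos: [0.5807, 0.0542, 0.254]
ee_rot: [1.253, 1.181, -1.253]
force: [0.3, -0.1, -6.5]
finger_gap: 0.0288
```

Request:
{"op": "send_rows", "data": {"deltas": [0.004, 0, 0, 0, 0, 0, 1, 0.004, 0, 0, 0, 0, 0, 1, 0, 0, 0, 0, 0, 0, 1]}}

```text
t: 16.22
tool_pos: [0.5807, 0.0542, 0.2527]
ee_rot: [1.253, 1.181, -1.253]
force: [-0.2, -0.8, -6.7]
finger_gap: 0.0291
```

Request:
{"op": "send_rows", "data": {"deltas": [0.004, 0, 0, 0, 0, 0, 1, 0.004, 0, 0, 0, 0, 0, 1, 0, 0, 0, 0, 0, 0, 1]}}

```text
t: 16.47
tool_pos: [0.5808, 0.0542, 0.2516]
ee_rot: [1.253, 1.181, -1.253]
force: [-1.0, 0.7, -6.7]
finger_gap: 0.0288
```

Request:
{"op": "send_rows", "data": {"deltas": [0.004, 0, 0, 0, 0, 0, 1, 0.004, 0, 0, 0, 0, 0, 1, 0, 0, 0, 0, 0, 0, 1]}}

```text
t: 16.72
tool_pos: [0.5808, 0.0542, 0.2515]
ee_rot: [1.253, 1.18, -1.252]
force: [-2.8, -0.4, -1.1]
finger_gap: 0.0288
```

Request:
{"op": "send_rows", "data": {"deltas": [0.004, 0, 0, 0, 0, 0, 1, 0.004, 0, 0, 0, 0, 0, 1, 0, 0, 0, 0, 0, 0, 1]}}

```text
t: 16.97
tool_pos: [0.5808, 0.0542, 0.2515]
ee_rot: [1.254, 1.179, -1.252]
force: [-3.3, -0.6, 5.2]
finger_gap: 0.029
```

Request:
{"op": "send_rows", "data": {"deltas": [0.004, 0, 0, 0, 0, 0, 1, 0.004, 0, 0, 0, 0, 0, 1, 0, 0, 0, 0, 0, 0, 1]}}

```text
t: 17.22
tool_pos: [0.5808, 0.0542, 0.2514]
ee_rot: [1.254, 1.178, -1.251]
force: [-6.2, -0.7, 9.3]
finger_gap: 0.0291
```

Request:
{"op": "send_rows", "data": {"deltas": [-0.008, 0, 0, 0, 0, 0, 1, -0.005, 0, 0, 0, 0, 0, 1, 0, 0, 0, 0, 0, 0, 1]}}

```text
t: 17.47
tool_pos: [0.5808, 0.0542, 0.2515]
ee_rot: [1.253, 1.179, -1.252]
force: [-4.2, -0.8, 5.8]
finger_gap: 0.0288
```

Run:
```python
from h import *
t,r=tool();st=arm.sense()
n=np.array([np.cos(np.radians(3.5)),-np.sin(np.radians(3.5)),0]);u=np.array([-n[1],n[0],0])
print(t,"n,u",t@n,t@u,r.as_matrix().round(4),st["t"],st["force"],st["ft_torque"])
s=wsnap();save(s,"w14.png",(160,160,320,240),2.4)
```

```text
[0.58083009 0.05423867 0.25145282] n,u 0.5764355364988051 0.08959632884727438 [[ 1.300e-03  9.982e-01 -5.940e-02]
 [-2.000e-04 -5.940e-02 -9.982e-01]
 [-1.000e+00  1.300e-03  1.000e-04]] 17.4667 [-4.1980361  -0.84284647  5.79861946] [-0.13176785  1.06370717  0.00618949]
```

View pics/w14.png

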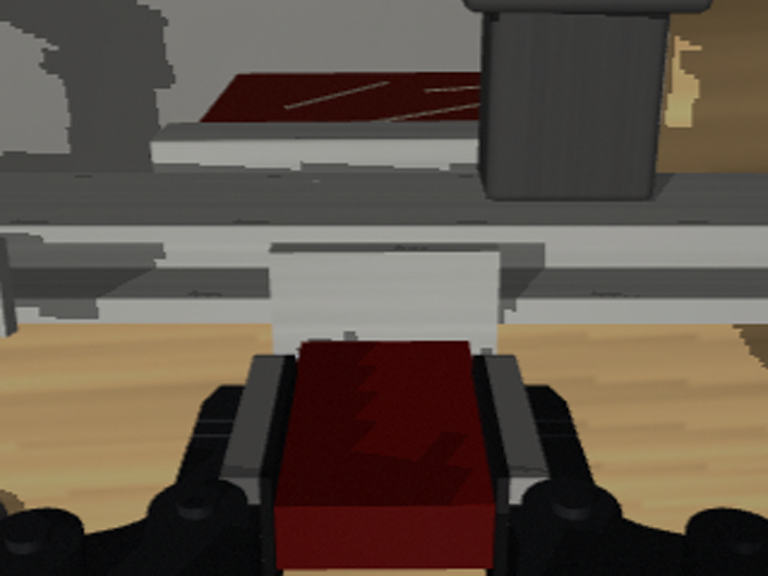

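Request:
{"op": "send_rows", "data": {"deltas": [-0.008, 0, 0, 0, 0, 0, 1, -0.006, 0, 0, 0, 0, 0, 1, 0, 0, 0, 0, 0, 0, 1, 0, 0, 0, 0, 0, 0, 1]}}

```text
t: 17.85
tool_pos: [0.5808, 0.0542, 0.2515]
ee_rot: [1.253, 1.181, -1.253]
force: [-1.5, -0.7, -1.2]
finger_gap: 0.029
```

Request:
{"op": "send_rows", "data": {"deltas": [0, 0, -0.02, 0, 0, 0, 1, 0, 0, -0.04, 0, 0, 0, 1, 0, 0, -0.06, 0, 0, 0, 1, 0, 0, -0.06, 0, 0, 0, 1, 0, 0, -0.04, 0, 0, 0, 1, 0, 0, 0, 0, 0, 0, 1]}}

```text
t: 18.35
tool_pos: [0.5821, 0.092, 0.2516]
ee_rot: [1.252, 1.187, -1.247]
force: [-0.4, 1.8, -4.4]
finger_gap: 0.0289
```

Run:
```python
from h import *
s=wsnap();save(s,"w15.png",(160,160,320,240),2.4)
t,r=tool();st=arm.sense()
n=np.array([np.cos(np.radians(3.5)),-np.sin(np.radians(3.5)),0]);u=np.array([-n[1],n[0],0])
print(t,"n,u",t@n,t@u,st["t"],st["force"],st["ft_torque"])
```

```text
[0.58207381 0.09096542 0.2515878 ] n,u 0.5754348174141727 0.12633051171459328 18.4 [-0.40445851  0.26014236 -5.75697447] [0.23622265 0.03099696 0.05338696]
```

View pics/w15.png

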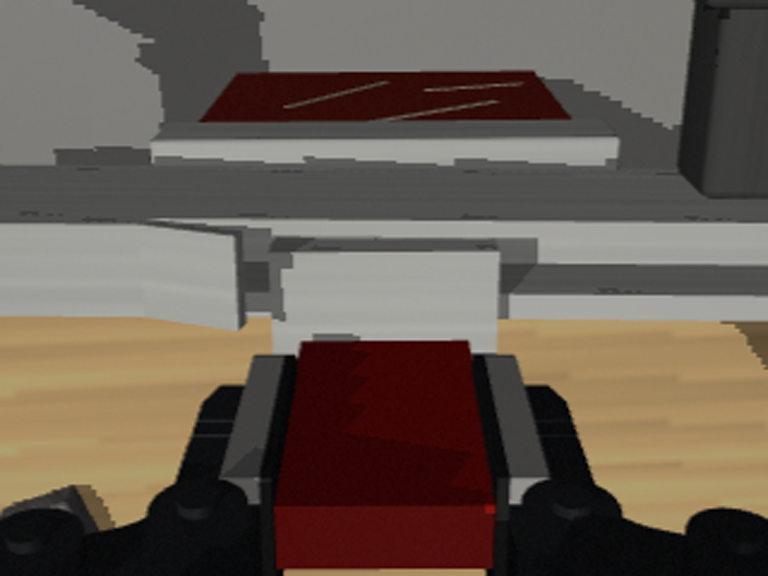

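The picture shows the nose about to enter under the keeper's flared end, at crop (240,280). I'll check the flare's clearance to the fingers.

Run:
```python
from h import *
s=wsnap();t,r=tool();n=np.array([np.cos(np.radians(3.5)),-np.sin(np.radians(3.5)),0]);u=np.array([-n[1],n[0],0])
def z(p,h):
    o,d=ray(s,p);return o+d*(h-o[2])/d[2]
for h in (.2465,.2515): 
    k=z((160+243/2.4,160+328/2.4),h);print("flare",k@n,(k-t)@n,(k-t)@u)
k=z((160+10/2.4,160+316/2.4),.2465);print("keeper",k@n,(k-t)@n)
k=z((160+700/2.4,160+320/2.4),.2325);print("lip front",k@n,(k-t)@n)
k=z((160+700/2.4,160+295/2.4),.2325);print("lip back",k@n,(k-t)@n)
# finger front edge: pad inner front top corner, tool x ~0?
M=s["tool_from_camera"]
for px in [(160+515/2.4,160+356/2.4)]:
    o,d=ray(s,px,M)
    for xt in (-.005,0,.0): print("pad front tool y",(o+d*(xt-o[0])/d[0]).round(4))
print(arm.sense()["force"],t)
plan(t+u*.17,goal(np.radians(-3.5),-1))
```

```text
flare 0.5874569979030357 0.011880576412780381 0.02555020968295005
flare 0.589892638666666 0.014316217176410578 0.024740898143908552
keeper 0.5893882721510127 0.01381185066075735
lip front 0.5829017191620476 0.00732529767179223
lip back 0.5879153798132851 0.012338958323029699
pad front tool y [-0.005   0.0122  0.0204]
pad front tool y [0.     0.0096 0.0212]
pad front tool y [0.     0.0096 0.0212]
[-0.26814735  0.45089511 -6.45459809] [0.58213871 0.08970709 0.25155213]
now [0.5821 0.0897 0.2516] shift(tool) units [ 0.0024  0.0058 -1.1333] turn units [ 0.0066 -0.0027  0.0018] rows>= 5.0
shift in goal axes [ 0.     -0.     -1.1333]
```

Request:
{"op": "send_rows", "data": {"deltas": [0.006, 0, -0.03, 0.006, 0, 0, 1, 0.004, 0, -0.06, 0, 0, 0, 1, 0, 0, -0.08, 0, 0, 0, 1, 0, 0, -0.08, 0, 0, 0, 1, 0, 0, -0.08, 0, 0, 0, 1, 0, 0, -0.06, 0, 0, 0, 1, 0, 0, -0.02, 0, 0, 0, 1]}}

```text
t: 19.03
tool_pos: [0.587, 0.1504, 0.2515]
ee_rot: [1.256, 1.178, -1.253]
force: [0.4, -4.5, 1.0]
finger_gap: 0.029
```

Run:
```python
from h import *
t,r=tool();st=arm.sense()
n=np.array([np.cos(np.radians(3.5)),-np.sin(np.radians(3.5)),0]);u=np.array([-n[1],n[0],0])
print(t,"n,u",t@n,t@u,st["t"],st["force"],st["ft_torque"])
plan(t+u*.1,goal(np.radians(-3.5),-1))
```

```text
[0.58695762 0.15040472 0.25150241] n,u 0.5766808335754001 0.18595708772294667 19.0333 [ 0.44480385 -4.47277462  1.04533611] [-1.11475956  0.05250608 -0.03668565]
now [0.587  0.1504 0.2515] shift(tool) units [ 5.000e-04 -7.000e-04 -6.667e-01] turn units [-0.0014 -0.001  -0.0021] rows>= 3.0
shift in goal axes [ 0.      0.     -0.6667]
```

Request:
{"op": "send_rows", "data": {"deltas": [-0.006, -0.004, -0.04, 0, 0, 0, 1, 0, -0.004, -0.07, 0, 0, 0, 1, 0, 0, -0.08, 0, 0, 0, 1, 0, 0, -0.08, 0, 0, 0, 1, 0, 0, -0.08, 0, 0, 0, 1, 0, 0, -0.08, 0, 0, 0, 1, 0, 0, -0.06, 0, 0, 0, 1, 0, 0, -0.03, 0, 0, 0, 1, 0, 0, 0, 0, 0, 0, 1]}}

```text
t: 19.78
tool_pos: [0.5899, 0.2296, 0.2516]
ee_rot: [1.256, 1.182, -1.253]
force: [-1.1, 0.3, 0.3]
finger_gap: 0.0288
```

Run:
```python
from h import *
s=wsnap();t,r=tool();st=arm.sense()
n=np.array([np.cos(np.radians(3.5)),-np.sin(np.radians(3.5)),0]);u=np.array([-n[1],n[0],0])
print(t,"n,u",t@n,t@u,st["t"],st["force"],st["ft_torque"])
plan(t+u*.1,goal(np.radians(-3.5),-1))
save(s,"w16.png",(160,160,320,240),2.4)
```

```text
[0.5899186  0.22950679 0.25155426] n,u 0.574807224135465 0.2650923778243969 19.8333 [ 0.31967397  1.44077061 -1.82367499] [ 0.21392548 -0.0506263  -0.0341593 ]
now [0.5899 0.2295 0.2516] shift(tool) units [ 2.700e-03 -1.000e-04 -6.667e-01] turn units [-0.0001 -0.0052  0.0006] rows>= 3.0
shift in goal axes [ 0.      0.     -0.6667]
```

View pics/w16.png

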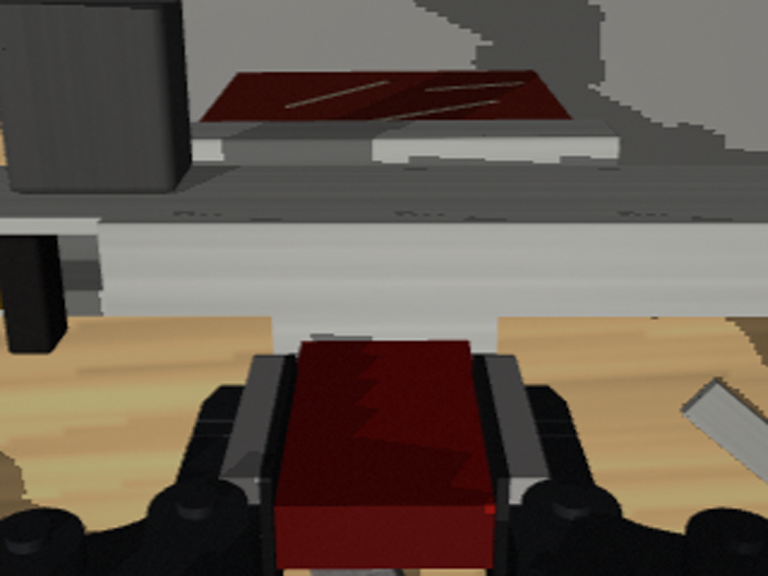

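Run:
```python
from h import *
a=arm.snapshot("scene");save(a,"s16.png",(260,290,180,150),4.2)
```

```text
(no output)
```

View pics/s16.png

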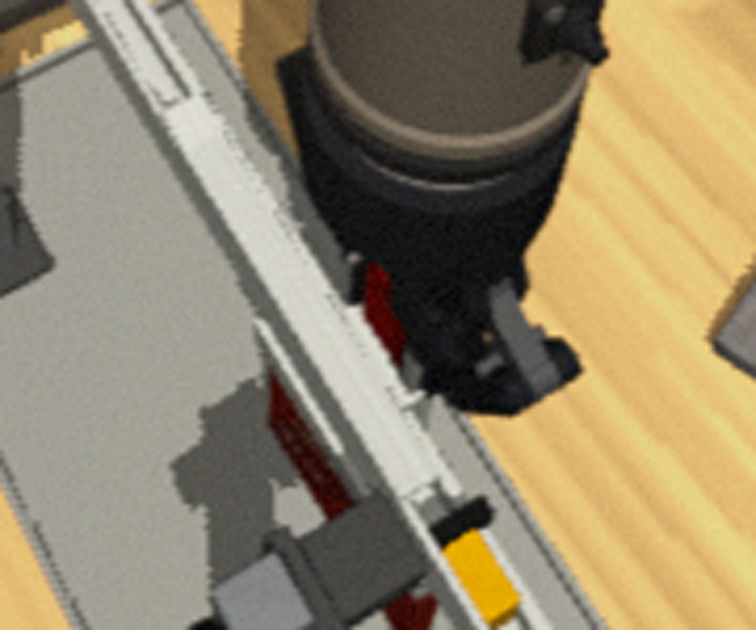

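The picture shows the carrier hanging on the rail under the keeper. The yellow stop and its black buffer at crop (465,520) sit low, below fingertip level. About 35 mm remain, so I'll advance more slowly.

Request:
{"op": "send_rows", "data": {"deltas": [0, 0.003, -0.03, 0, 0, 0, 1, 0, 0.003, -0.04, 0, 0, 0, 1, 0, 0, -0.04, 0, 0, 0, 1, 0, 0, -0.03, 0, 0, 0, 1, 0, 0, -0.02, 0, 0, 0, 1, 0, 0, 0, 0, 0, 0, 1, 0, 0, 0, 0, 0, 0, 1]}}

```text
t: 20.47
tool_pos: [0.5932, 0.2503, 0.2516]
ee_rot: [1.257, 1.178, -1.256]
force: [1.9, -3.4, -1.1]
finger_gap: 0.0288
```

Run:
```python
from h import *
s=wsnap();t,r=tool();st=arm.sense()
n=np.array([np.cos(np.radians(3.5)),-np.sin(np.radians(3.5)),0]);u=np.array([-n[1],n[0],0])
print(t,"n,u",t@n,t@u,st["t"],st["force"],st["ft_torque"])
save(s,"w17.png",(160,160,320,240),2.4)
```

```text
[0.59325763 0.25025554 0.25153746] n,u 0.5768733466015215 0.28600627528659645 20.5167 [ 0.69182106 -3.02782017 -0.40980587] [-0.6653901  -0.2636366  -0.01770112]
```

View pics/w17.png

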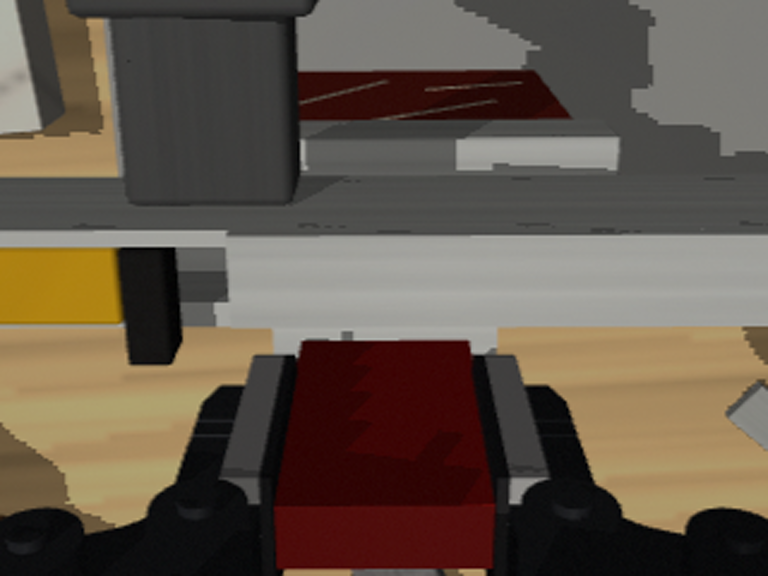

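Request:
{"op": "send_rows", "data": {"deltas": [-0.002, -0.003, -0.02, 0, 0, 0, 1, 0, -0.003, -0.02, 0, 0, 0, 1, 0, 0, -0.015, 0, 0, 0, 1, 0, 0, -0.01, 0, 0, 0, 1, 0, 0, 0, 0, 0, 0, 1]}}

```text
t: 20.93
tool_pos: [0.592, 0.2612, 0.2516]
ee_rot: [1.255, 1.18, -1.256]
force: [0.6, -1.5, -2.6]
finger_gap: 0.0289
```

Run:
```python
from h import *
s=wsnap();t,r=tool();st=arm.sense()
n=np.array([np.cos(np.radians(3.5)),-np.sin(np.radians(3.5)),0]);u=np.array([-n[1],n[0],0])
print(t,"n,u",t@n,t@u,st["t"],st["force"],st["ft_torque"])
save(s,"w18.png",(160,160,320,240),2.4)
```

```text
[0.59202343 0.26123302 0.25157935] n,u 0.5749712960267089 0.2968879352492537 20.9833 [ 0.31493136 -1.21779487 -3.01357026] [-0.36985015  0.03490626 -0.02069212]
```

View pics/w18.png

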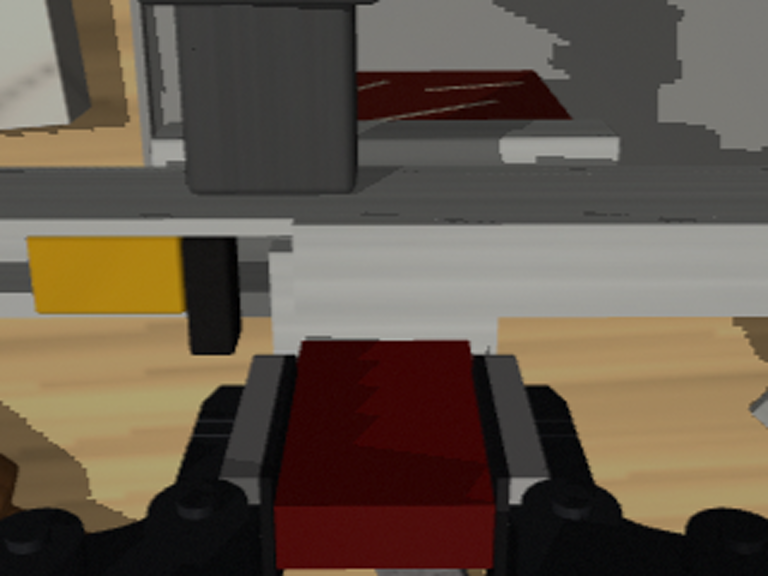

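Request:
{"op": "send_rows", "data": {"deltas": [0, 0.002, -0.008, 0, 0, 0, 1, 0, 0, -0.008, 0, 0, 0, 1, 0, 0, -0.006, 0, 0, 0, 1, 0, 0, 0, 0, 0, 0, 1]}}

```text
t: 21.32
tool_pos: [0.5928, 0.264, 0.2516]
ee_rot: [1.256, 1.179, -1.256]
force: [-0.7, -2.2, -3.0]
finger_gap: 0.0293
```

Request:
{"op": "send_rows", "data": {"deltas": [0, 0, -0.004, 0, 0, 0, 1, 0, 0, -0.004, 0, 0, 0, 1, 0, 0, 0, 0, 0, 0, 1]}}

```text
t: 21.57
tool_pos: [0.5931, 0.2651, 0.2516]
ee_rot: [1.256, 1.179, -1.256]
force: [-0.0, -1.5, -4.3]
finger_gap: 0.029
```

Request:
{"op": "send_rows", "data": {"deltas": [0, 0, -0.004, 0, 0, 0, 1, 0, 0, -0.004, 0, 0, 0, 1, 0, 0, 0, 0, 0, 0, 1]}}

```text
t: 21.82
tool_pos: [0.5932, 0.2664, 0.2516]
ee_rot: [1.256, 1.179, -1.256]
force: [0.0, -0.4, -5.3]
finger_gap: 0.0289
```

Run:
```python
from h import *
s=wsnap();t,r=tool();st=arm.sense()
n=np.array([np.cos(np.radians(3.5)),-np.sin(np.radians(3.5)),0]);u=np.array([-n[1],n[0],0])
print(t,"n,u",t@n,t@u,st["t"],st["force"],st["ft_torque"])
save(s,"w19.png",(200,220,160,110),4.5)
```

```text
[0.59319353 0.26639092 0.25159157] n,u 0.5758243290340506 0.3021076474990907 21.8667 [-0.38789707 -0.7409714  -5.21272846] [-0.16439118 -0.00051492 -0.0310192 ]
```

View pics/w19.png

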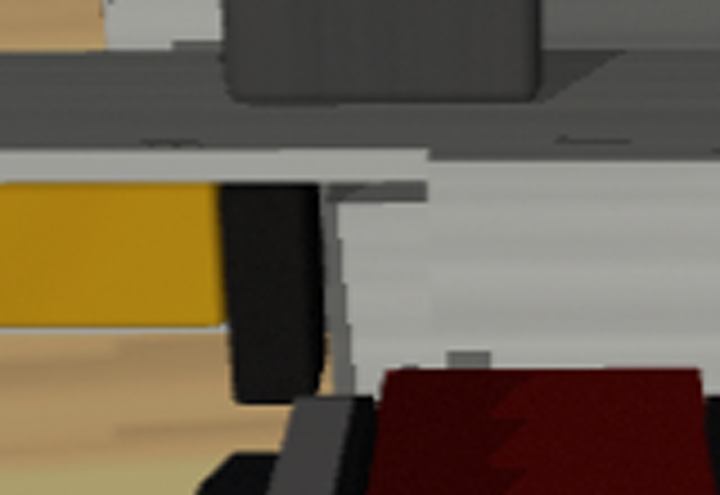

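Request:
{"op": "send_rows", "data": {"deltas": [0.002, 0, -0.004, 0, 0, 0, 1, 0, 0, -0.003, 0, 0, 0, 1, 0, 0, 0, 0, 0, 0, 1]}}

```text
t: 22.12
tool_pos: [0.5933, 0.2669, 0.2516]
ee_rot: [1.256, 1.178, -1.256]
force: [-0.9, -0.5, -3.5]
finger_gap: 0.0291
```

Request:
{"op": "send_rows", "data": {"deltas": [0, 0, -0.004, 0, 0, 0, 1, 0, 0, 0, 0, 0, 0, 1, 0, 0, 0, 0, 0, 0, 1]}}

```text
t: 22.37
tool_pos: [0.5934, 0.2672, 0.2516]
ee_rot: [1.256, 1.178, -1.257]
force: [-1.1, -2.9, -2.6]
finger_gap: 0.0291
```

Request:
{"op": "send_rows", "data": {"deltas": [0, 0, -0.004, 0, 0, 0, 1, 0, 0, 0, 0, 0, 0, 1, 0, 0, 0, 0, 0, 0, 1]}}

```text
t: 22.62
tool_pos: [0.5934, 0.2673, 0.2516]
ee_rot: [1.256, 1.177, -1.257]
force: [-1.5, -4.3, -2.4]
finger_gap: 0.0291
```

Run:
```python
from h import *
s=wsnap();t,r=tool();st=arm.sense()
n=np.array([np.cos(np.radians(3.5)),-np.sin(np.radians(3.5)),0]);u=np.array([-n[1],n[0],0])
print(t,"n,u",t@n,t@u,st["t"],st["force"],st["ft_torque"])
save(s,"w20.png",(200,220,160,110),4.5)
plan(t,goal(np.radians(-3.5),-1))
```

```text
[0.59335924 0.26731221 0.25161159] n,u 0.5759334832163246 0.30303733621774814 22.6667 [-1.97951625 -3.7488121  -2.64217736] [-0.85583612  0.29645021 -0.04434824]
now [0.5934 0.2673 0.2516] shift(tool) units [0. 0. 0.] turn units [-0.0045  0.0016  0.0003] rows>= 1.0
shift in goal axes [0. 0. 0.]
```

View pics/w20.png

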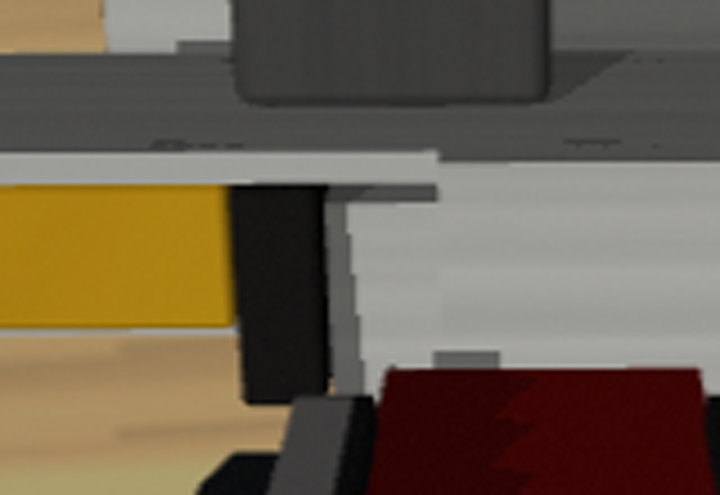

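Contact with the buffer is felt: y has stalled at 0.267 and the force has risen to about 4 N. The picture shows the hook's edge against the black buffer at crop (330,290). I'll ease off a little and release.

Request:
{"op": "send_rows", "data": {"deltas": [0, 0, 0.002, 0, 0, 0, 1, 0, 0, 0, 0, 0, 0, 0.6, 0, 0, 0, 0, 0, 0, 0.3, 0, 0, 0, 0, 0, 0, 0, 0, 0, 0, 0, 0, 0, -0.2, 0, 0, 0, 0, 0, 0, -0.4, 0, 0, 0, 0, 0, 0, -0.4, 0, 0, 0, 0, 0, 0, -0.4], "grip_force": 20}}

```text
t: 23.33
tool_pos: [0.5935, 0.2688, 0.2522]
ee_rot: [1.257, 1.179, -1.254]
force: [-0.1, -0.4, 0.6]
finger_gap: 0.0596
```

Run:
```python
from h import *
s=wsnap();t,r=tool();st=arm.sense()
print(t,st["t"],st["force"],st["ft_torque"],st["finger_gap"])
save(s,"w21.png",(160,160,320,240),2.4)
```

```text
[0.59345148 0.2685142  0.25206453] 23.3833 [ 0.46122699 -0.58725358 -0.21752553] [-0.03559367 -0.04124136  0.00073336] 0.05985391480815348
```

View pics/w21.png

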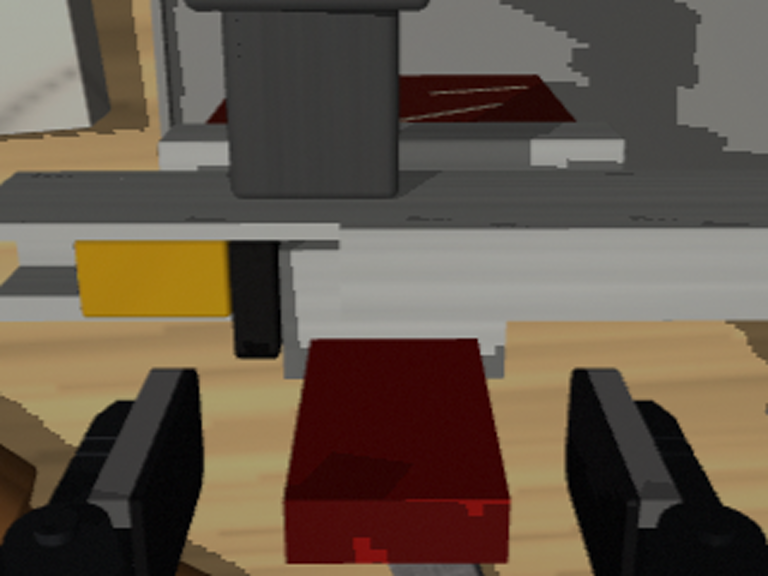

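Released: the fingers are clear on both sides (gap 60 mm) and the hook edge is at the buffer at crop (283,300). Retreating upwards.

Request:
{"op": "send_rows", "data": {"deltas": [-0.04, 0, 0, 0, 0, 0, -0.4, -0.08, 0, 0, 0, 0, 0, -0.4, -0.1, 0, 0, 0, 0, 0, -0.4, -0.12, 0, 0, 0, 0, 0, -0.4, -0.15, 0, 0, 0, 0, 0, -0.4, -0.15, 0, 0, 0, 0, 0, -0.4, -0.15, 0, 0, 0, 0, 0, -0.4, -0.1, -0.15, 0, 0, 0, 0, -0.4, 0, -0.15, 0, 0, 0, 0, -0.4, 0, 0, 0, 0, 0, 0, -0.4, 0, 0, 0, 0, 0, 0, -0.4, 0, 0, 0, 0, 0, 0, -0.4]}}

```text
t: 24.38
tool_pos: [0.549, 0.2703, 0.3853]
ee_rot: [1.257, 1.177, -1.256]
force: [0.5, 0.1, 0.5]
finger_gap: 0.0599
```

Run:
```python
from h import *
s=wsnap();t,r=tool();st=arm.sense()
print(t,st["t"],st["force"],st["finger_gap"],np.degrees(np.arctan2(r.as_matrix()[0,2],-r.as_matrix()[1,2])))
save(s,"w22.png");a=arm.snapshot("scene");save(a,"s22.png",(190,100,240,180),3.3)
import pickle;pickle.dump(s,open("w22.pkl","wb"))
b=arm.snapshot("top");save(b,"t22.png",(100,120,180,90),4.4)
for q in ["carrier_red_tab","carrier_red_hook"]:
  for c in ("wrist","scene","top"):
    for d in arm.spot_point(c,q)[:2]: print(q,c,(np.array(d["xy"])*[640,480]).round(1),round(d["p"],2))
```

```text
[0.54933174 0.2700157  0.38485886] 24.4333 [ 0.88829654 -0.4513043  -0.50235792] 0.05997067283742127 -3.747077125435711
carrier_red_tab wrist [320.9 172.6] 0.95
carrier_red_tab scene [367.8 388.7] 0.62
carrier_red_tab top [147.3 159.7] 0.63
carrier_red_tab top [457.9 345.8] 0.61
carrier_red_hook wrist [323.6 150.5] 0.9
carrier_red_hook scene [364.1 400.7] 0.76
carrier_red_hook scene [325.6 134.3] 0.57
carrier_red_hook top [448.3 337.9] 0.94
carrier_red_hook top [156.9 163.9] 0.8
```

View pics/w22.png

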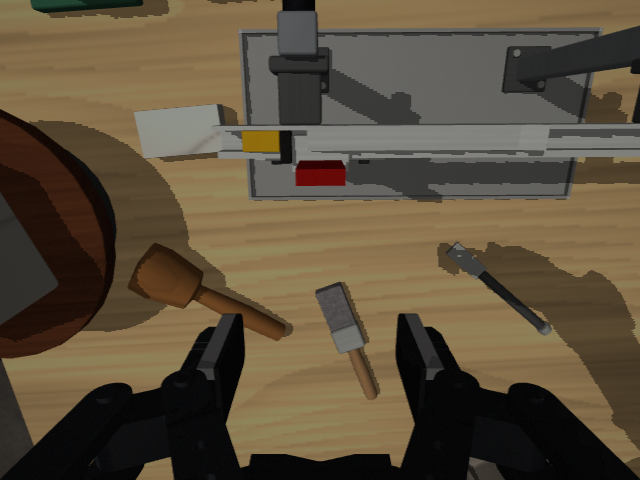

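View pics/s22.png

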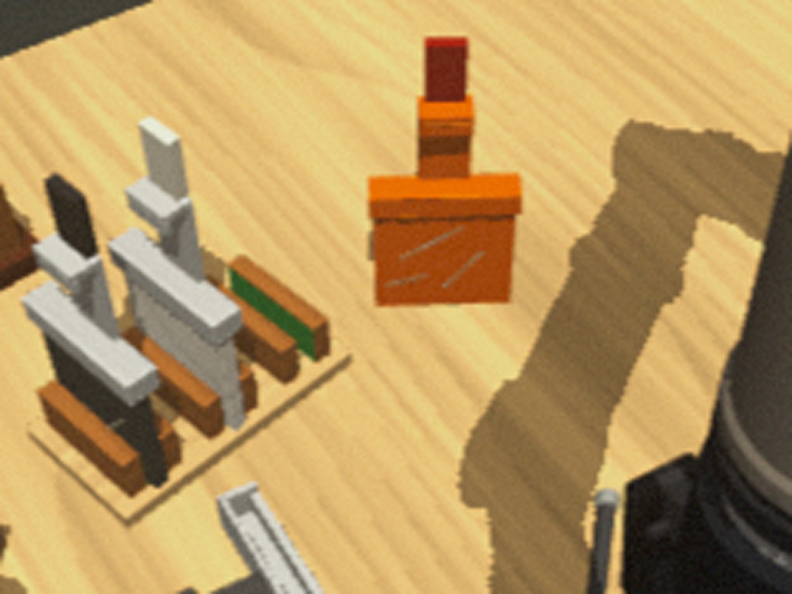

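View pics/t22.png

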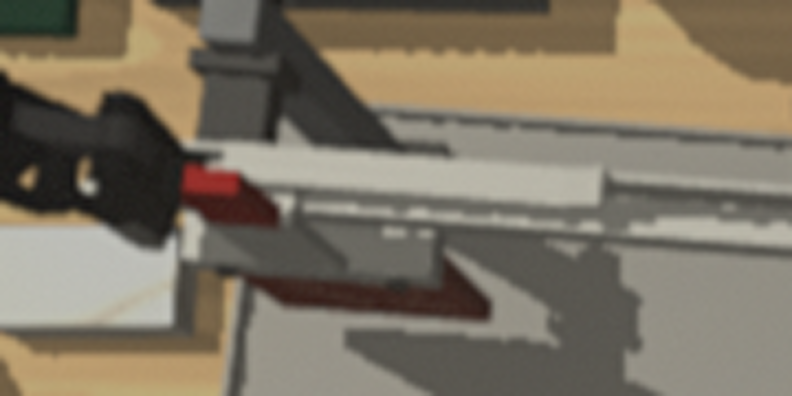

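The wrist view shows the red tab at (320,175) and the hook at the black buffer at (290,147). White and grey still stand in the rack. I'll measure gap and squareness in a close-up.

Run:
```python
from h import *
s=wsnap();save(s,"w23.png",(230,110,160,90),4.9)
import pickle;pickle.dump(s,open("w23.pkl","wb"))
t,r=tool();print(t,np.degrees(np.arctan2(r.as_matrix()[0,2],-r.as_matrix()[1,2])))
```

```text
[0.54861521 0.27059693 0.38488823] -3.6790650891851553
```

View pics/w23.png

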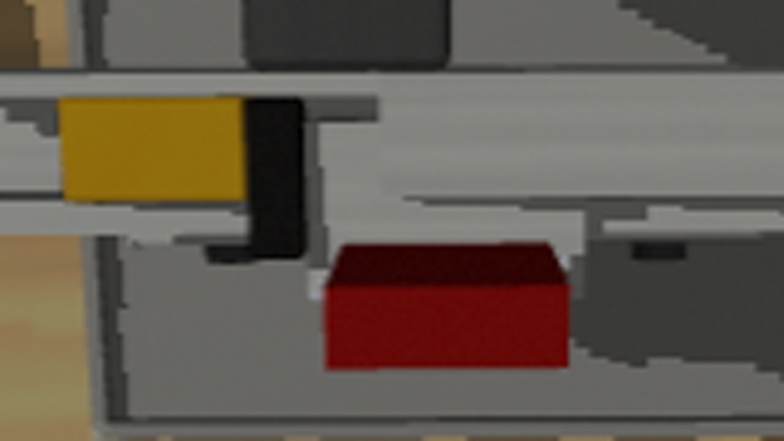

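Run:
```python
from h import *
import pickle
s=pickle.load(open("w23.pkl","rb"))
n=np.array([np.cos(np.radians(3.5)),-np.sin(np.radians(3.5)),0]);u=np.array([-n[1],n[0],0])
def z(p,h):
    o,d=ray(s,p);return o+d*(h-o[2])/d[2]
k=z((230+447/4.9,110+326/4.9),.2865);b=z((230+700/4.9,110+228/4.9),.2325);bb=z((230+305/4.9,110+240/4.9),.2385)
hl=z((230+308/4.9,110+275/4.9),.2385)
print("tab n,u",k@n,k@u,"lip n",b@n,"tab-lip",(k-b)@n,"buffer edge u",bb@u,"hook edge",hl@u,"tab->buffer",(bb-k)@u)
x=z((230+327/4.9,110+367/4.9),.2865)-z((230+567/4.9,110+367/4.9),.2865);print(np.degrees(np.arctan2(-x[0],x[1])),np.linalg.norm(x))
print(arm.sense()["t"],arm.hand_in())
```

```text
tab n,u 0.5774718377899137 0.3030005809345766 lip n 0.5833791606831953 tab-lip -0.005907322893281524 buffer edge u 0.3233420275051276 hook edge 0.3230350578558318 tab->buffer 0.020341446570550984
-3.7175040243210824 0.029524847782188276
the job is handed in; nothing more can be done
24.8833 None
```

The red carrier is hanging on the drying rail against the stop's rubber buffer, released, and the job is handed in at 24.9 s of the 64 s allowed. I don't have a verdict, since handing in reports none.

- **Taking it out:** I gripped the red carrier by its tab and lifted it straight out of the rack. I carried it to the loading end, hooked it over the lip and lowered it in small steps.
- **Onto the rail:** The rail took the weight with the lip's top at about 0.2325 m. While feeling for contact I pressed further than needed: the force on the rail peaked at roughly 17 N, estimated from the wrist reading. That is close to the 20 N limit, so I eased back to about 5 N.
- **To the stop:** I slid it under the keeper strip until the wrist felt about 4 N at the buffer, eased off, opened the gripper and retreated upwards.

**Last checks, from the camera images:**
- **Position:** The hook's edge is within about 0.5 mm of the buffer. The tab point is 20.3 mm from the buffer face, where 20 mm is expected.
- **Squareness:** The carrier is square to the rail within about 0.2°.
- **Other carriers:** White and grey still stand in the rack, by eye. I did not measure their positions again.
- **Gripper:** It is clear of everything, with no contact force.

**One disagreement:** the final rough picking of the lip edge puts the tab 5.9 mm in front of the lip. The hook geometry says 9.5 mm, and the two earlier lip measurements, with the gripper position at release, put it at about 8.5 to 9 mm. I believe the earlier figures, because the lip was partly hidden in the last picture. The 5.9 mm reading would still be within the allowed 3.5 to 15.5 mm.

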